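Load the burnishing barrel and screw its lid down

TASK

Load the burnishing barrel: put every copper knob into it with the gripper, use the scoop to bring over every steel ball from the black tray (the fingers must not touch the balls), and stand the scoop upright, back on its cork pad. Only when everything is in, swing the lid shut and fasten it with its captive screw: push the sprung screw-knob down and turn it clockwise until it is fully home; leave the hammer, punch, pot and copper sheet where they are.

Things in the scene. Friction and masses are not known exactly. Their poses are not given: they have to be found in the camera images.
- barrel: fixed dark steel open-topped box, the burnishing barrel, 140 (x) x 170 (y) x 95 mm high, walls and floor 6 mm; origin at the centre of its underside, z up. On its -x face a steel screw socket block (46 mm wide, 48 mm out, top at 94 mm); the lid hinges on its +x top edge; on its +y face a grey drive housing (60 mm out, 75 mm high); its -y face is free
- lid (a joint): hinge of the aluminium lid (140 x 170 x 8 mm, plus a tongue 46 mm wide ending 190 mm from the hinge that carries the screw), rad; axis = barrel's +y at lid_hinge; 0 = shut on the rim, 1.6 to 1.8 = upright as found (290 mm above the bench). Stiff (0.42 N m): stays where left; push its outer face beside the knob (5 N at 100 mm from the hinge) along the arc until shut
- lid_hinge (a point): point on the lid's hinge axis, mid-width, on the lid's underside (95.5 mm above the bench, 70 mm from the barrel's centre along the barrel's +x)
- screw_push (a joint): how far the captive screw-knob in the lid's tongue is pushed in along its axis, m; 0 = sprung right out, 0.010 = bottomed; the spring gives 4 N at 0 and 8.5 N at the bottom. Does not hold by itself
- screw_turn (a joint): turn of the screw-knob, rad, clockwise from above positive; stops at -1.0 and 2.4 (= fully home); found at -0.7 to -0.15. At 0 the bar lies along the barrel's x. The thread is entered only with the lid shut and the knob pushed in 5 mm or more while turned past 0.2; unpushed it jams near 0. Beyond 0.3 the thread holds it and draws it in to about 6 mm; stays where left; under 0.1 N m
- screw_grip (a point): on the screw's axis, 16.5 mm above its flange (steel, 38 mm diameter) and 10.5 mm below the top of the black grip bar (46 x 13 mm, 27 mm high, standing on the flange) that is pinched from above. Its x runs along the bar, z out of the lid. Lid shut and screw out: 138 mm above the bench, 95 mm from the barrel's centre along the barrel's -x
- tray: fixed black plastic tray, outside 210 x 98 x 30 mm, walls and floor 5 mm, inner corners cut off at 45 degrees by 16 mm; origin at the centre of its underside, x along its length. The balls lie in its +x half; they ride over the scoop's lip when it is pushed along the floor until it meets the +x end wall (up to 12 N), and roll back in the pan when the lip is then tilted up 8 degrees
- pad: fixed cork pad 120 x 100 x 5 mm, where the scoop stands; origin at the centre of its underside, x along its length
- scoop: loose aluminium scoop, 140 g: flat pan 84 mm long (x), 81 mm wide at the front (corners cut off at 45 degrees by 15 mm), 73 at the back wall, which is 14 mm behind the origin; side walls 22 mm high, front (+x) open; near the back an upright wooden handle, 16 (x) by 24 mm (y), 28 to 92 mm above the underside. Origin on the underside below the handle; z up. Pan floor falls 2 degrees to the back
- scoop_grip (a point): on the handle's axis, 70 mm above the scoop's underside
- scoop_lip (a point): middle of the scoop's front lip (1.5 mm thick), 70 mm in front of the scoop's origin, at its underside
- scoop_mid (a point): middle of the pan's underside, 28 mm in front of the scoop's origin
- ball1_center (a point): centre of a polished steel ball, 20 mm diameter, 33 g; some of the five balls are absent
- ball2_center (a point): centre of a polished steel ball, 20 mm diameter, 33 g; some of the five balls are absent
- ball3_center (a point): centre of a polished steel ball, 20 mm diameter, 33 g; some of the five balls are absent
- ball4_center (a point): centre of a polished steel ball, 20 mm diameter, 33 g; some of the five balls are absent
- ball5_center (a point): centre of a polished steel ball, 20 mm diameter, 33 g; some of the five balls are absent
- boss1: loose copper knob (a turned boss 24 mm high, 34 mm greatest diameter between 10 and 18 mm above its underside, foot 22 mm), 70 g; origin at the centre of its underside, z along its axis; some of the three are absent
- boss2: loose copper knob (a turned boss 24 mm high, 34 mm greatest diameter between 10 and 18 mm above its underside, foot 22 mm), 70 g; origin at the centre of its underside, z along its axis; some of the three are absent
- boss3: loose copper knob (a turned boss 24 mm high, 34 mm greatest diameter between 10 and 18 mm above its underside, foot 22 mm), 70 g; origin at the centre of its underside, z along its axis; some of the three are absent
- hammer: bystander: hammer with a wooden handle, 240 mm
- plate: bystander: copper sheet 200 x 130 x 4 mm
- pitch_pot: bystander: dark steel pot, 56 mm diameter, 45 mm high
- punch: bystander: steel punch 110 x 9 x 9 mm

How it is judged:
By the outcome, as a careful person would: the job done as asked, in the order asked, and still so for the second after the job is handed in, with the robot touching nothing.
Of ball1, ball2, ball3, ball4, ball5 only 3 to 5 are there at a start; the rules pass over those that are not, and their reading is None.
Of boss1, boss2, boss3 only 1 to 3 are there at a start; the rules pass over those that are not, and their reading is None.
At some moment in a run one of boss1, boss2, boss3, scoop may be knocked a few centimetres aside while the robot is not near it.
It also fails if it takes over 210 s, if anything falls off the work surface, if the arm or the gripper's body presses on something with over 40 N, if the wrist force passes 120 N, or if a joint passes its speed limit or range.

ROBOT

A 6-joint arm with a two-finger parallel gripper is mounted at the origin on the work surface. World frame = base frame: x ahead of the robot, y to its left, z up, the work surface at z = 0. Lengths are in m, angles in rad, forces in N, time in s.
With the tool pointing down it reaches from about 0.275 to 0.75 m from the base axis. Payload 10.2 kg.
Tool frame: the origin (TCP) lies between the finger pads; the fingertips stand 8 mm ahead of it and the grasp point (between the pads) lies 11 mm behind it; z points along the fingers, y is the line along which they close (so a half turn about z gives the same grasp; the last joint's range is limited). The gripper opens to 85 mm and grips with 20 to 120 N. Pads are 22 mm wide; open, the fingers measure 114 mm over their backs; the gripper's body (76 mm by 85 mm) begins 54 mm behind the grasp point. The pads swing forward as they close: fully open they stand 13 mm farther back than shut.
Start: joints at [-1.338, 0.313, 1.498, -0, 1.331, -0.223], TCP at [0.231, -0.471, 0.206] pointing down, gripper open.
Joint ranges: [-2.94, 2.94], [-0.97, 2.17], [0.19, 2.56], [-1.23, 4.37], [0.02, 3.11], [-2.88, 2.88]. Speed limits (rad/s): [2.39, 2.39, 3.01, 3.14, 3.14, 3.14].

INTERFACE

Orientations are given as a rotation vector (axis times angle).
In Python, from workcell import telemetry, vision, finish_job gives the robot as it stands.
- The arm moves only by the tool move_arm, never from a script. Its argument "series" is a list of rows, each a list of 3 entries, a list of its own where there are three numbers: the turn, a rotation vector about the tool's x, y, z in rad, then the shift along the tool's x, y, z in m, then the opening, from 0 (shut) to 1 (fully open). In form: [[[rx, ry, rz], [x, y, z], claw], ...]. A call has 1 to 20 rows; each row shifts and turns the commanded pose from where the row before left it, along the tool's axes as they then stand; what a row does not reach is not made up. A row lasts 1/12 s, in which the tool goes at most 41.7 mm and 7.16 degrees, less where a joint would pass 70% of its speed; a pose out of reach is approached as far as the arm can. A call is refused whole if a number of a shift passes 0.0417 or a number of a turn 0.125, either way. A call with a gripper value outside its range is refused whole. The fingers move at their own pace and stop on an object; "squeeze" is the grip in N (left out, the last holds). Time passes only in rows, so rows that do not move let the fingers close. It gives the time, the measured TCP pose, the force, the opening and the grip force at its end, in the units of the state.
- telemetry.read_state(): the state, without advancing time (a new reading comes with each control period).
- vision.read_camera(name): name is "side" or "top" or "wrist"; returns the picture (420x560x3 uint8, red, green, blue); there is no depth.
- vision.calibration(name): a dict with "mtx" (3x3 intrinsics, pixels), "eye" and "attitude" of the camera in the world; the wrist camera has in their place "mount" (4x4, takes a point from camera to tool coordinates, whose origin is the TCP and whose axes are the flange's). Camera axes: x right, y up, looking along -z (the intrinsics and any distortion apply to the point x, -y, -z); pixel columns grow to the right and rows downward; lengths in m; the calibration is good to about 2 mm. A picture is of the moment at which its call begins: read the wrist's pose just before it. calibration takes no time and is no camera call.
- finish_job(): hands the job in; it is judged then, once.
The state is a dict: "clock": time; "joint_pos": joint angles; "qvel": joint speeds; "effort": joint torques, N m; "tool_pos": TCP position; "eef_rot": TCP orientation; "contact_force": force on the tool from outside, world axes, zero at the start; "torque": the same for the moment, N m; "gripper_width": opening from 0.0 (shut) to 1.0 (fully open); "grasp_force": force on a finger pad.
Only numpy, scipy, OpenCV 4.12 (cv2) and the standard library are available. Lean on these libraries where they do the work, as an engineer would, in place of code of your own. Each camera call takes 0.05 s, during which the arm holds its last target. There are 200 camera calls.

## Working session

There is one attempt and no reset: what is moved stays moved. The work goes in short steps, Python scripts to look and compute and a tool call to move; the robot and the scene stay as the last step left them, time stands still between calls to the robot, and variables do not carry over. Pictures are saved under pics/ and viewed, at most 14 in all, crops included, and the job is handed in when it is done.

Besides the shell and the picture viewer there is one more tool, called after "Call:" in YAML: its name, and indented under it one key for each argument. move_arm: Moves the arm, as the interface text tells. Its arguments: {"type":"object","properties":{"series":{"type":"array","items":{"type":"array"}},"squeeze":{"type":"number"}},"required":["series"]}

```bash
mkdir -p pics
cat > h.py <<'E'
import numpy as np, cv2
from scipy.spatial.transform import Rotation as R
from workcell import telemetry, vision
def snap(n,f=None):
    s=telemetry.read_state(); im=np.array(vision.read_camera(n))
    if f: cv2.imwrite('pics/'+f,im[...,::-1])
    return s,im
E
python3 - <<'E'
from h import *
for n in ['top','side','wrist']:
    s,im=snap(n,n+'0.png'); print(n,vision.calibration(n))
print(s)
E
ls
```

```text
top {'mtx': array([[390.71245131,   0.        , 278.71485768],
       [  0.        , 390.71245131, 210.55234772],
       [  0.        ,   0.        ,   1.        ]]), 'eye': array([ 0.43846165, -0.03812926,  1.26897459]), 'attitude': array([ 0.0876626 , -0.05725609, -1.56703827])}
side {'mtx': array([[442.67204002,   0.        , 285.47482904],
       [  0.        , 442.67204002, 209.6003476 ],
       [  0.        ,   0.        ,   1.        ]]), 'eye': array([-0.00672937, -0.92803406,  1.10115834]), 'attitude': array([ 0.78196998, -0.22619837, -0.49168767])}
wrist {'mtx': array([[324.99287097,   0.        , 275.34363261],
       [  0.        , 324.99287097, 210.72400256],
       [  0.        ,   0.        ,   1.        ]]), 'mount': array([[-8.61523627e-04,  9.46561268e-01,  3.22522904e-01,
         8.31574809e-02],
       [ 9.99999368e-01,  5.82386992e-04,  9.61972342e-04,
        -1.08650173e-04],
       [ 7.22732616e-04,  3.22523528e-01, -9.46561171e-01,
        -1.67296964e-01],
       [ 0.00000000e+00,  0.00000000e+00,  0.00000000e+00,
         1.00000000e+00]])}
{'clock': 0.1, 'joint_pos': array([-1.33840526e+00,  3.13422675e-01,  1.49836560e+00,  2.07775691e-05,
        1.33101573e+00, -2.23381292e-01]), 'qvel': array([ 0.00051798, -0.00202014, -0.00250598,  0.00083248, -0.00123904,
        0.00119346]), 'effort': array([ 1.76092937e-03, -4.12899292e+01, -2.60143840e+01, -2.09426748e-04,
        3.02897795e-03, -1.44888688e-07]), 'tool_pos': array([ 0.23102289, -0.47114482,  0.20577599]), 'eef_rot': array([-3.05919195e+00, -7.09463777e-01, -2.31178167e-05]), 'contact_force': array([-0.33618464,  0.58427328, -0.09086043]), 'torque': array([0.03802277, 0.03690022, 0.03939185]), 'grasp_force': 0.0, 'gripper_width': 1.0018687052348305}
h.py
pics
```

Run:
```python
import cv2
for n in ['top','side']:
    im=cv2.imread(f'pics/{n}0.png'); cv2.imwrite(f'pics/{n}0b.png',cv2.resize(im,(800,600),interpolation=cv2.INTER_CUBIC))
```

```text
(no output)
```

View pics/top0b.png

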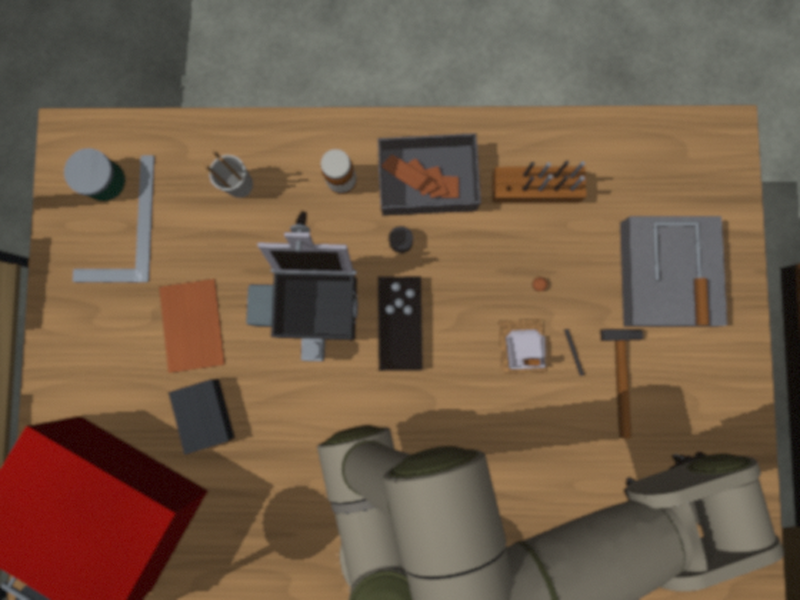

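View pics/side0b.png

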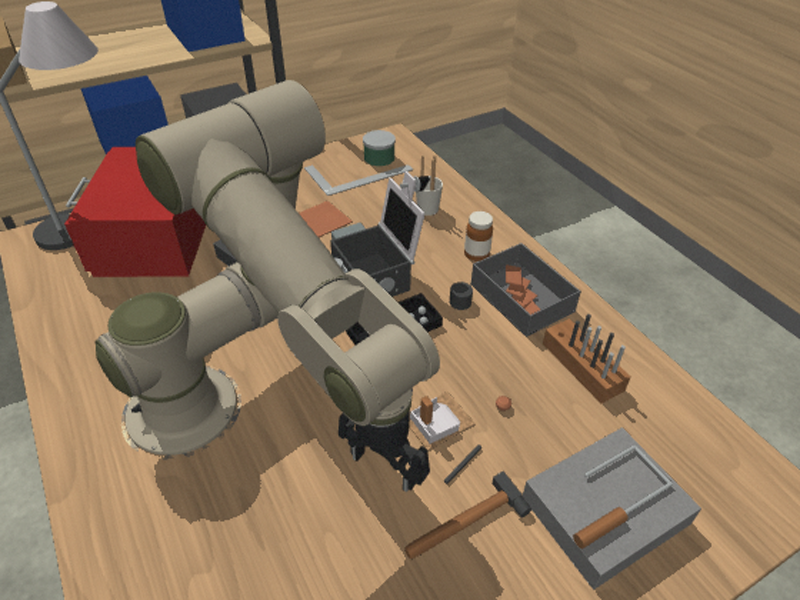

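```bash
cat >> h.py <<'E'
def ray(n,uv,s=None):
    c=vision.calibration(n); K=c['mtx']
    uv=np.atleast_2d(np.array(uv,float))
    d=np.c_[(uv[:,0]-K[0,2])/K[0,0],-(uv[:,1]-K[1,2])/K[1,1],-np.ones(len(uv))]
    if n=='wrist':
        M=c['mount']; Rt=R.from_rotvec(s['eef_rot']).as_matrix()
        Rw=Rt@M[:3,:3]; e=s['tool_pos']+Rt@M[:3,3]
    else: Rw=R.from_rotvec(c['attitude']).as_matrix(); e=c['eye']
    return e,d@Rw.T
def onz(n,uv,z,s=None):
    e,d=ray(n,uv,s); return e+d*((z-e[2])/d[:,2])[:,None]
def proj(n,P,s=None):
    c=vision.calibration(n); K=c['mtx']
    if n=='wrist':
        M=c['mount']; Rt=R.from_rotvec(s['eef_rot']).as_matrix()
        Rw=Rt@M[:3,:3]; e=s['tool_pos']+Rt@M[:3,3]
    else: Rw=R.from_rotvec(c['attitude']).as_matrix(); e=c['eye']
    p=(np.atleast_2d(P)-e)@Rw; return np.c_[K[0,0]*p[:,0]/-p[:,2]+K[0,2],K[1,1]*-p[:,1]/-p[:,2]+K[1,2]]
def mv(s): return R.from_rotvec(s['eef_rot']).as_matrix()
E
python3 - <<'E'
from h import *
k=1/1.4286
for nm,uv,z in [('boss',(540,284),.014),('handle',(533,362),.092),('pan',(525,345),.01),('padTL',(502,320),.005),('padTR',(546,320),.005),('padBR',(549,371),.005),('padBL',(500,368),.005),('tray1',(379,278),.03),('tray2',(421,277),.03),('tray3',(422,370),.03),('tray4',(378,370),.03),
 ('bar1',(274,338),.095),('bar2',(356,338),.095),('bar3',(356,275),.095),('sock',(313,350),.094),('pot',(401,238),.045),('ball',(408,287),.015),('b',(387,309),.015),('screw?',(300,238),.25),('punch',(574,352),.005),('ham',(622,340),.01)]:
    print(nm,onz('top',np.array(uv)*k,z).round(3)[0])
E
```

```text
boss [ 0.593 -0.333  0.014]
handle [ 0.42  -0.297  0.092]
pan [ 0.456 -0.298  0.01 ]
padTL [ 0.512 -0.248  0.005]
padTR [ 0.512 -0.347  0.005]
padBR [ 0.398 -0.351  0.005]
padBL [ 0.405 -0.242  0.005]
tray1 [0.604 0.029 0.03 ]
tray2 [ 0.607 -0.065  0.03 ]
tray3 [ 0.4   -0.067  0.03 ]
tray4 [0.4  0.03 0.03]
bar1 [0.468 0.246 0.095]
bar2 [0.468 0.073 0.095]
bar3 [0.602 0.075 0.095]
sock [0.443 0.164 0.094]
pot [ 0.692 -0.02   0.045]
ball [ 0.586 -0.036  0.015]
b [0.536 0.011 0.015]
screw? [0.65  0.165 0.25 ]
punch [ 0.441 -0.408  0.005]
ham [ 0.468 -0.514  0.01 ]
```

Call:
move_arm:
  series:
    - [[0,0,-0.1117],[0,0,-0.01],1]
    - [[0,0,-0.1117],[0,0,-0.01],1]
    - [[0,0,-0.1117],[0,0,-0.01],1]
    - [[0,0,-0.1117],[0,0,-0.01],1]
    - [[0,0,-0.1117],[0,0,-0.01],1]
    - [[0,0,-0.1117],[0,0,-0.01],1]
    - [[0,0,-0.1117],[0,0,-0.01],1]
    - [[0,0,-0.1117],[0,0,-0.01],1]
    - [[0,0,-0.1117],[0,0,-0.01],1]
    - [[0,0,-0.1117],[0,0,-0.01],1]
    - [[0,0,0],[0.014,0.03,0],1]
    - [[0,0,0],[0.014,0.03,0],1]
    - [[0,0,0],[0.014,0.03,0],1]
    - [[0,0,0],[0.014,0.03,0],1]
    - [[0,0,0],[0.014,0.03,0],1]
    - [[0,0,0],[0.014,0.03,0],1]
    - [[0,0,0],[0.014,0.03,0],1]
    - [[0,0,0],[0.014,0.03,0],1]
    - [[0,0,0],[0.014,0.03,0],1]
    - [[0,0,0],[0.014,0.03,0],1]

```text
clock: 1.82
tool_pos: [0.5321, -0.3297, 0.306]
eef_rot: [-2.219, -2.223, 0.0]
contact_force: [-1.2, -0.5, -0.0]
gripper_width: 1.0
grasp_force: 0.0
```

Run:
```python
from h import *
s,im=snap('wrist','w1.png'); s2,im2=snap('top','t1.png'); print(s['clock'],s['tool_pos'],s['joint_pos'].round(2)); print(mv(s).round(3))
a=cv2.resize(im[...,::-1],None,fx=.71,fy=1);
cv2.imwrite('pics/c1.png',np.hstack([cv2.resize(im[...,::-1],(400,300)),cv2.resize(im2[...,::-1],(400,300))]))
```

```text
1.8167 [ 0.5321427  -0.32973826  0.30599989] [-0.74  0.51  0.95 -0.    1.68 -0.74]
[[-0.002  1.    -0.   ]
 [ 1.     0.002  0.   ]
 [ 0.    -0.    -1.   ]]
```

View pics/c1.png

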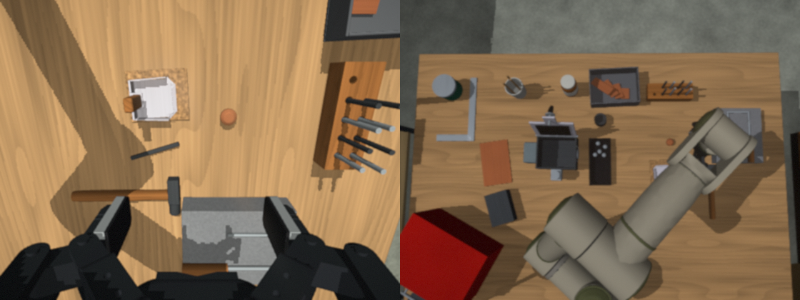

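```bash
cat >> h.py <<'E'
def blobs(im,m,amin=15):
    n,l,st,c=cv2.connectedComponentsWithStats(m.astype(np.uint8)); return [(c[i].round(1),st[i].tolist(),im[l==i].mean(0).round()) for i in range(1,n) if st[i][4]>=amin]
def copper(im):
    i=im.astype(int); return (i[...,0]-i[...,1]>50)&(i[...,1]<i[...,0]*.62)&(i[...,2]<i[...,0]*.62)
E
python3 - <<'E'
from h import *
for f in ['top0','t1','w1']:
    im=cv2.imread(f'pics/{f}.png')[...,::-1]; print(f)
    for b in blobs(im,copper(im),25): print(b[0],b[1],b[2])
s={'tool_pos':np.array([.53214,-.32974,.306]),'eef_rot':np.array([-2.219,-2.223,0])}
im=cv2.imread('pics/w1.png')[...,::-1]
bb=[b for b in blobs(im,copper(im),100) if abs(b[0][0]-319)<15 and abs(b[0][1]-164)<15]
for b in bb: print(onz('wrist',b[0],.014,s))
print(onz('top',[540/1.4286,284/1.4286],.014))
cv2.imwrite('pics/c2.png',cv2.resize(im[90:190,160:330,::-1],(800,470),interpolation=cv2.INTER_CUBIC))
E
```

```text
top0
[287.4 121.2] [278, 113, 20, 18, 233] [134.  79.  51.]
[310.8 128.1] [299, 118, 21, 19, 178] [133.  79.  51.]
[300.3 131.1] [296, 129, 9, 6, 26] [129.  76.  49.]
[133.8 227.7] [112, 196, 44, 64, 2234] [144.  84.  53.]
[377.1 198.5] [374, 196, 7, 6, 37] [137.  82.  52.]
[ 51.6 366.3] [0, 298, 124, 122, 10356] [132.  17.  13.]
t1
[287.4 121.4] [278, 113, 20, 18, 223] [133.  79.  51.]
[310.9 127.8] [299, 118, 21, 19, 166] [132.  78.  50.]
[133.8 227.6] [112, 196, 44, 64, 2236] [143.  83.  52.]
[377.1 198.6] [374, 196, 7, 6, 35] [135.  81.  52.]
[ 51.5 366.2] [0, 298, 125, 122, 10341] [131.  16.  12.]
w1
[511.    8.9] [494, 0, 36, 19, 628] [167. 101.  64.]
[[ 0.5931273  -0.33316695  0.014     ]]
```

View pics/c2.png

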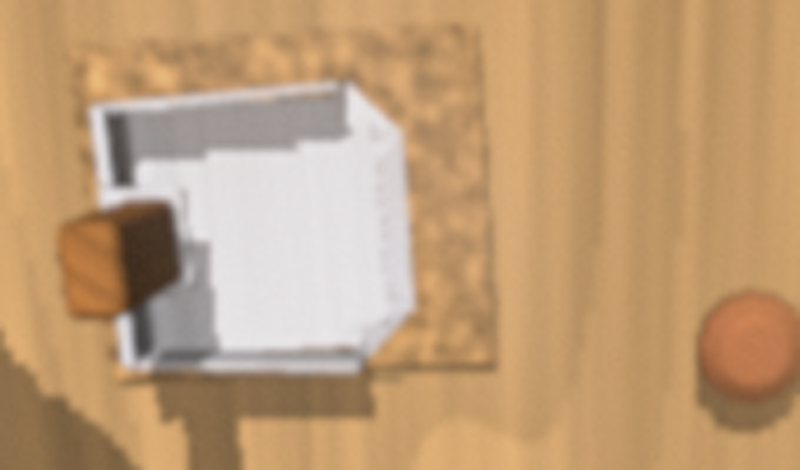

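Run:
```python
from h import *
s={'tool_pos':np.array([.53214,-.32974,.306]),'eef_rot':np.array([-2.219,-2.223,0])}
f=lambda u,v,z:onz('wrist',[160+u/4.706,90+v/4.7],z,s)[0].round(4)
print('boss',f(750,343,.016))
A,B,C,D=f(92,107,.027),f(130,370,.027),f(345,83,.027),f(360,370,.027)
print('rim',A,B,C,D)
L1,L2=f(402,133,.007),f(413,308,.007)
print('lip',L1,L2)
print('handle top',f(61,225,.097),f(120,210,.097),f(70,313,.097),f(118,312,.097))
ang=lambda p,q:np.degrees(np.arctan2((q-p)[1],(q-p)[0]))
print(ang(B,A)-90,ang(A,C),ang(B,D),ang(L2,L1)-90)
P=[f(72,50,.005),f(480,22,.005),f(492,368,.005),f(118,378,.005)];print(np.array(P))
```

```text
boss [ 0.5943 -0.3305  0.016 ]
rim [ 0.4058 -0.2622  0.027 ] [ 0.4101 -0.3367  0.027 ] [ 0.4768 -0.2557  0.027 ] [ 0.478  -0.3366  0.027 ]
lip [ 0.4905 -0.2702  0.007 ] [ 0.4924 -0.3215  0.007 ]
handle top [ 0.4155 -0.2871  0.097 ] [ 0.4301 -0.2835  0.097 ] [ 0.4156 -0.3084  0.097 ] [ 0.4275 -0.3081  0.097 ]
3.303339748362845 5.23080717555321 0.08438253032134842 2.1210963966614713
[[ 0.3953 -0.2471  0.005 ]
 [ 0.5137 -0.2394  0.005 ]
 [ 0.5162 -0.3404  0.005 ]
 [ 0.4001 -0.3437  0.005 ]]
```

Call:
move_arm:
  series:
    - [[0,0,0],[-0.001,0.031,0.01],1]
    - [[0,0,0],[-0.001,0.031,0.034],1]
    - [[0,0,0],[0,0,0.04],1]
    - [[0,0,0],[0,0,0.04],1]
    - [[0,0,0],[0,0,0.04],1]
    - [[0,0,0],[0,0,0.04],1]
    - [[0,0,0],[0,0,0.035],1]
    - [[0,0,0],[0,0,0.03],1]
    - [[0,0,0],[0,0,0.015],1]
    - [[0,0,0],[0,0,0.01],1]
    - [[0,0,0],[0,0,0],1]
    - [[0,0,0],[0,0,0],0.2]
    - [[0,0,0],[0,0,0],0.2]
    - [[0,0,0],[0,0,0],0.2]
    - [[0,0,0],[0,0,0],0.2]
    - [[0,0,0],[0,0,0],0.2]
    - [[0,0,0],[0,0,0],0.2]
    - [[0,0,0],[0,0,0],0.2]
  squeeze: 40

```text
clock: 3.42
tool_pos: [0.5899, -0.3326, 0.0157]
eef_rot: [2.219, 2.223, 0.0]
contact_force: [-0.1, 0.0, -0.1]
gripper_width: 0.201
grasp_force: 0.0
```

Run:
```python
from h import *
s,im=snap('wrist','w2.png'); print(s['clock'],s['tool_pos'],s['gripper_width'])
s2,im2=snap('top')
cv2.imwrite('pics/c3.png',np.hstack([cv2.resize(im[...,::-1],(400,300)),cv2.resize(im2[130:340,230:510,::-1],(400,300))]))
```

```text
3.4167 [ 0.58992142 -0.33264181  0.01572623] 0.20129966026091875
```

View pics/c3.png

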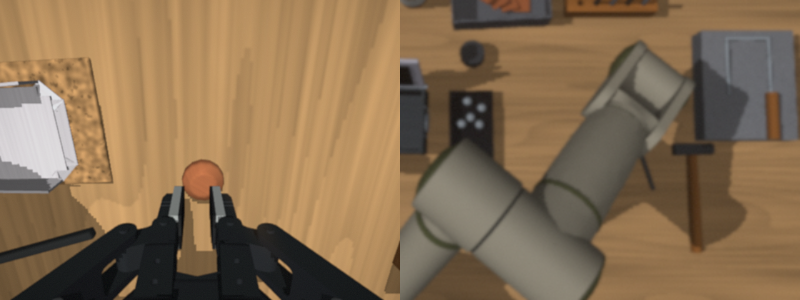

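Run:
```python
from h import *
im=cv2.imread('pics/w2.png')[...,::-1]; s={'tool_pos':np.array([.58992,-.33264,.01573]),'eef_rot':np.array([2.219,2.223,0])}
for b in blobs(im,copper(im),200): print(b, onz('wrist',b[0],.018,s))
m=im.astype(int); m=(m[...,0]-m[...,2]>70)&(m[...,1]<m[...,0]*.68)&(m[...,0]>90)
for b in blobs(im,m,300): print(b[:2], onz('wrist',b[0],.018,s))
print(proj('wrist',[[.5899,-.3326,.0157]],s))
```

```text
(array([281.4, 250.3]), [256, 225, 56, 53, 2022], array([173., 105.,  67.])) [[ 0.59309786 -0.32887616  0.018     ]]
(array([282.1, 249.9]), [255, 224, 58, 55, 2256]) [[ 0.59348773 -0.32862931  0.018     ]]
[[275.66985227 254.45631207]]
```

Run:
```python
from h import *
s={'tool_pos':np.array([.58992,-.33264,.01573]),'eef_rot':np.array([2.219,2.223,0])}
T=mv(s)
for x in (-.011,.011):
  for z in (.008,0,-.011,-.03): print(x,z,proj('wrist',s['tool_pos']+np.array([[x,-.0085,z],[x,.0085,z]])@T.T,s).round().tolist())
im=cv2.imread('pics/w2.png'); cv2.imwrite('pics/c4.png',cv2.resize(im[200:400,180:380],(700,700),interpolation=cv2.INTER_CUBIC)[:600])
print(np.diag(T),vision.calibration('wrist')['mount'][:3,3])
from workcell import telemetry; st=telemetry.read_state(); print(st)
```

```text
-0.011 0.008 [[262.0, 265.0], [290.0, 265.0]]
-0.011 0 [[261.0, 272.0], [290.0, 272.0]]
-0.011 -0.011 [[260.0, 282.0], [291.0, 282.0]]
-0.011 -0.03 [[259.0, 302.0], [293.0, 302.0]]
0.011 0.008 [[261.0, 231.0], [290.0, 231.0]]
0.011 0 [[260.0, 237.0], [291.0, 237.0]]
0.011 -0.011 [[260.0, 245.0], [292.0, 245.0]]
0.011 -0.03 [[258.0, 262.0], [294.0, 262.0]]
[-0.00180089  0.00180109 -0.99999981] [ 0.0833566  -0.00020962 -0.16729704]
{'clock': 3.5167, 'joint_pos': array([-6.86007690e-01,  8.26788063e-01,  1.17827148e+00, -1.56308798e-05,
        1.13639241e+00, -6.88063765e-01]), 'qvel': array([ 1.04221703e-03,  1.87743291e-03,  2.03980712e-03,  1.36240441e-04,
       -1.06529157e-04, -6.11813161e-05]), 'effort': array([ 2.33787759e-03, -6.02092695e+01, -2.37611067e+01, -2.10315811e-04,
        1.04799547e-03, -1.24098101e-04]), 'tool_pos': array([ 0.58990364, -0.33262668,  0.0156167 ]), 'eef_rot': array([ 2.21904937e+00,  2.22363122e+00, -4.61541731e-07]), 'contact_force': array([ 0.56488799, -0.27560368,  0.03904424]), 'torque': array([-0.02108114, -0.00543701,  0.00897195]), 'grasp_force': 0.0, 'gripper_width': 0.19852966397680644}
```

View pics/c4.png

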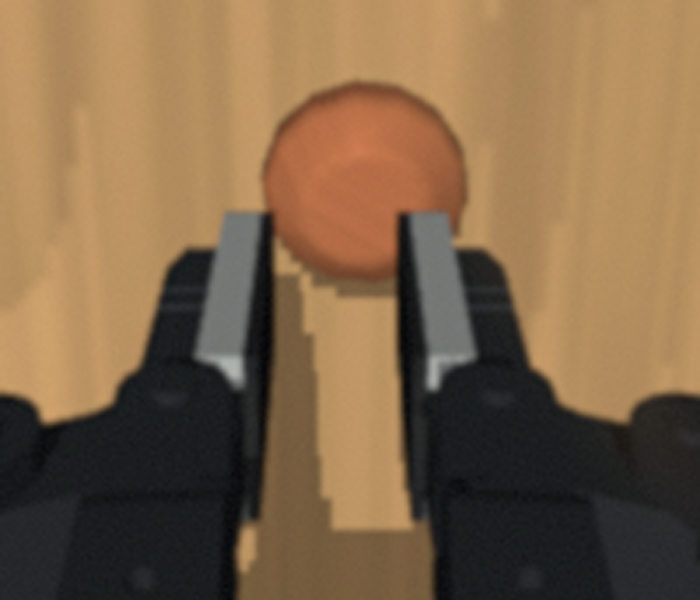

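Call:
move_arm:
  series:
    - [[0,0,0],[0.003,0.003,0],1]
    - [[0,0,0],[0,0,0],1]
    - [[0,0,0],[0,0,0],1]
    - [[0,0,0],[0,0,0],1]
    - [[0,0,0],[0,0,0],1]
    - [[0,0,0],[0,0,0.003],1]
    - [[0,0,0],[0,0,0.003],1]
    - [[0,0,0],[0,0,0.003],1]
    - [[0,0,0],[0,0,0.003],1]
    - [[0,0,0],[0,0,0],1]
    - [[0,0,0],[0,0,0],1]

```text
clock: 4.43
tool_pos: [0.5928, -0.3295, 0.0032]
eef_rot: [-2.219, -2.223, 0.0]
contact_force: [-0.0, -0.0, 0.0]
gripper_width: 1.002
grasp_force: 0.0
```

Call:
move_arm:
  series:
    - [[0,0,0],[0,0,0.0015],1]
    - [[0,0,0],[0,0,0.0015],1]
    - [[0,0,0],[0,0,0.0015],1]
    - [[0,0,0],[0,0,0.0015],1]
    - [[0,0,0],[0,0,0.0015],1]
    - [[0,0,0],[0,0,0],1]
    - [[0,0,0],[0,0,0],1]

```text
clock: 5.02
tool_pos: [0.5928, -0.3296, -0.0041]
eef_rot: [-2.219, -2.224, 0.0]
contact_force: [0.3, -0.5, 0.3]
gripper_width: 1.0
grasp_force: 0.0
```

Call:
move_arm:
  series:
    - [[0,0,0],[0,0,0.001],1]
    - [[0,0,0],[0,0,0.001],1]
    - [[0,0,0],[0,0,0.001],1]
    - [[0,0,0],[0,0,0],1]

```text
clock: 5.35
tool_pos: [0.5928, -0.3295, -0.0073]
eef_rot: [-2.219, -2.223, 0.0]
contact_force: [-0.1, -0.3, 1.0]
gripper_width: 0.997
grasp_force: 0.0
```

Run:
```python
from h import *
s,im=snap('wrist','w3.png'); print(s['clock'],s['tool_pos'],s['contact_force'])
cv2.imwrite('pics/c5.png',im[140:,:,::-1])
```

```text
5.35 [ 0.59275653 -0.32950368 -0.00725457] [-0.08869286 -0.25516484  0.95246307]
```

View pics/c5.png

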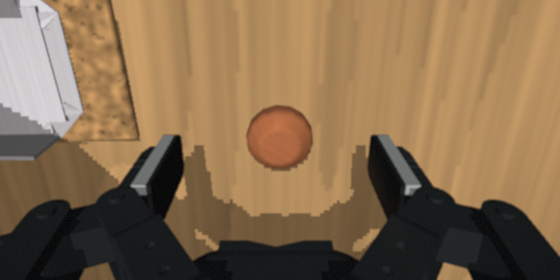

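Call:
move_arm:
  series:
    - [[0,0,0],[0,0,0.0015],1]
    - [[0,0,0],[0,0,0.0015],1]
    - [[0,0,0],[0,0,0.0015],1]
    - [[0,0,0],[0,0,0],1]

```text
clock: 5.73
tool_pos: [0.5927, -0.3294, -0.0119]
eef_rot: [-2.219, -2.223, 0.0]
contact_force: [-0.1, 0.5, -0.2]
gripper_width: 0.998
grasp_force: 0.0
```

Call:
move_arm:
  series:
    - [[0,0,0],[0,0,0.002],1]
    - [[0,0,0],[0,0,0.002],1]
    - [[0,0,0],[0,0,0.002],1]
    - [[0,0,0],[0,0,0.002],1]
    - [[0,0,0],[0,0,0.002],1]
    - [[0,0,0],[0,0,0.002],1]
    - [[0,0,0],[0,0,0],1]

```text
clock: 6.32
tool_pos: [0.5927, -0.3294, -0.024]
eef_rot: [-2.219, -2.223, 0.0]
contact_force: [-0.3, -0.1, -0.9]
gripper_width: 1.002
grasp_force: 0.0
```

Call:
move_arm:
  series:
    - [[0,0,0],[0,0,0],0.2]
    - [[0,0,0],[0,0,0],0.2]
    - [[0,0,0],[0,0,0],0.2]
    - [[0,0,0],[0,0,0],0.2]
    - [[0,0,0],[0,0,0],0.2]
    - [[0,0,0],[0,0,0],0.2]
    - [[0,0,0],[0,0,0],0.2]
  squeeze: 40

```text
clock: 6.9
tool_pos: [0.593, -0.3297, -0.0231]
eef_rot: [2.219, 2.223, 0.0]
contact_force: [-0.4, -0.0, 3.6]
gripper_width: 0.371
grasp_force: 39.8
```

Run:
```python
from h import *
s,im=snap('wrist','w4.png'); print(s['tool_pos'],s['gripper_width'],s['grasp_force'])
cv2.imwrite('pics/c6.png',im[180:,100:450,::-1])
```

```text
[ 0.59303939 -0.32969806 -0.02308914] 0.37076822807009396 39.79106781727751
```

View pics/c6.png

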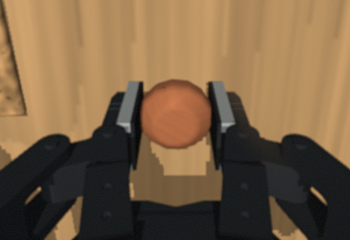

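Call:
move_arm:
  series:
    - [[0,0,0],[0,0,-0.02],0.2]
    - [[0,0,0],[0,0,-0.035],0.2]
    - [[0,0,0],[0,0,-0.04],0.2]
    - [[0,0,0],[0,0,-0.04],0.2]
    - [[0,0,0],[0,0,-0.035],0.2]
    - [[0,0,0],[0.02,-0.004,0],0.2]
    - [[0,0,0],[0.035,-0.005,0],0.2]
    - [[0,0,0],[0.035,-0.005,0],0.2]
    - [[0,0,0],[0.035,-0.005,0],0.2]
    - [[0,0,0],[0.035,-0.005,0],0.2]
    - [[0,0,0],[0.035,-0.005,0],0.2]
    - [[0,0,0],[0.035,-0.005,0],0.2]
    - [[0,0,0],[0.035,-0.005,0],0.2]
    - [[0,0,0],[0.035,-0.005,0],0.2]
    - [[0,0,0],[0.035,-0.005,0],0.2]
    - [[0,0,0],[0.035,-0.005,0],0.2]
    - [[0,0,0],[0.035,-0.005,0],0.2]
    - [[0,0,0],[0.035,-0.005,0],0.2]
    - [[0,0,0],[0.035,-0.005,0],0.2]
    - [[0,0,0],[0.015,0,0],0.2]

```text
clock: 8.62
tool_pos: [0.5215, 0.1639, 0.1463]
eef_rot: [-2.215, -2.226, 0.0]
contact_force: [0.1, -0.2, -1.2]
gripper_width: 0.366
grasp_force: 39.9
```

Run:
```python
from h import *
s,im=snap('wrist','w5.png'); s2,im2=snap('top'); print(s['clock'],s['tool_pos'],s['gripper_width'],s['grasp_force'])
cv2.imwrite('pics/c7.png',np.hstack([im[...,::-1][::1],im2[120:330,150:330,::-1].repeat(2,0).repeat(2,1)])[:, :800])
```

```text
8.6167 [0.52147417 0.1638655  0.14632973] 0.36558217334123516 39.949194664513925
```

View pics/c7.png

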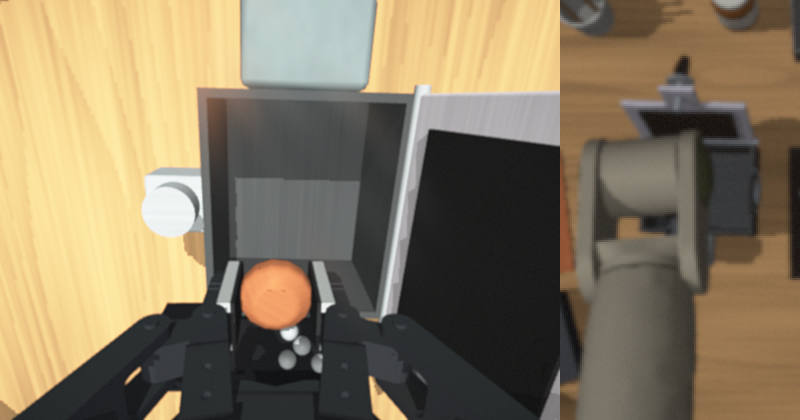

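Run:
```python
from h import *
s={'tool_pos':np.array([.52147,.16387,.1463]),'eef_rot':np.array([-2.215,-2.226,0])}
for uv,z in [((200,90),.095),((415,95),.095),((213,300),.095),((380,315),.095),((170,212),.094)]: print(uv,onz('wrist',uv,z,s)[0].round(3))
T=mv(s)
print(proj('wrist',s['tool_pos']+np.array([[0,0,-.035]])@T.T,s))
```

```text
(200, 90) [0.473 0.253 0.095]
(415, 95) [0.609 0.251 0.095]
(213, 300) [0.473 0.099 0.095]
(380, 315) [0.605 0.085 0.095]
(170, 212) [0.446 0.171 0.094]
[[275.81575589 288.19602482]]
```

Call:
move_arm:
  series:
    - [[0,0,0],[0,0.015,0.02],0.2]
    - [[0,0,0],[0,0,0.035],0.2]
    - [[0,0,0],[0,0,0.035],0.2]
    - [[0,0,0],[0,0,0.03],0.2]
    - [[0,0,0],[0,0,0],0.2]
    - [[0,0,0],[0,0,0],0.55]
    - [[0,0,0],[0,0,0],0.55]
    - [[0,0,0],[0,0,0],0.55]
    - [[0,0,0],[0,0,0],0.55]
    - [[0,0,0],[0,0,-0.02],0.55]
    - [[0,0,0],[0,0,-0.035],0.55]
    - [[0,0,0],[0,0,-0.035],0.55]
    - [[0,0,0],[0,0,-0.04],0.55]
    - [[0,0,0],[0,0,-0.03],1]
    - [[0,0,0],[0,0,0],1]

```text
clock: 9.97
tool_pos: [0.5405, 0.1606, 0.1944]
eef_rot: [2.213, 2.218, 0.016]
contact_force: [0.3, 1.1, -0.3]
gripper_width: 0.821
grasp_force: 0.0
```

Run:
```python
from h import *
s,im=snap('wrist','w6.png'); print(s['clock'],s['tool_pos'],s['gripper_width'],s['grasp_force'])
i=im.astype(int); m=(i[...,0]-i[...,2]>50)&(i[...,1]<i[...,0]*.75)
for b in blobs(im,copper(im),200): print(b)
c=[b for b in blobs(im,copper(im),200)]
for b in c: print(onz('wrist',b[0],.02,s))
```

```text
9.9667 [0.54052033 0.16062927 0.19440252] 0.8205741282420794 0.0
```

Run:
```python
from h import *
im=cv2.imread('pics/w6.png')[...,::-1]; s={'tool_pos':np.array([.5405,.1606,.1944]),'eef_rot':np.array([2.213,2.218,0.016])}
h=cv2.cvtColor(im,cv2.COLOR_RGB2HSV); m=(h[...,1]>110)&((h[...,0]<11)|(h[...,0]>175))&(h[...,2]>40)
for b in blobs(im,m,150): print(b, onz('wrist',b[0],.02,s))
```

```text
(array([278.3, 183.2]), [257, 170, 30, 30, 172], array([194., 123.,  87.])) [[0.54585488 0.15920162 0.02      ]]
```

Call:
move_arm:
  series:
    - [[0,0,0],[0,-0.01,-0.03],1]
    - [[0,0,0],[-0.03,-0.01,-0.03],1]
    - [[0,0,0],[-0.035,-0.01,0],1]
    - [[0,0,0],[-0.035,-0.01,0],1]
    - [[0,0,0],[-0.035,0,0],1]
    - [[0,0,0],[-0.025,0,0],1]
    - [[0,0,0],[0,0,0],1]
    - [[0,0,0],[0,0,0],1]

```text
clock: 10.68
tool_pos: [0.4983, 0.0007, 0.2447]
eef_rot: [-2.221, -2.221, 0.0]
contact_force: [-0.8, 0.4, 0.3]
gripper_width: 1.0
grasp_force: 0.0
```

Run:
```python
from h import *
s,im=snap('wrist','w7.png'); print(s)
cv2.imwrite('pics/c8.png',cv2.resize(im[90:330,120:440,::-1],(800,600),interpolation=cv2.INTER_CUBIC))
```

```text
{'clock': 10.6833, 'joint_pos': array([-2.34159919e-01,  2.27799953e-01,  1.50817777e+00,  1.92196029e-04,
        1.40647235e+00, -2.33909699e-01]), 'qvel': array([ 0.04586203,  0.00055846, -0.00796942,  0.00455586,  0.00353975,
        0.01196919]), 'effort': array([-1.94189206e+00, -3.76929796e+01, -2.66529322e+01, -1.27442423e-01,
       -3.41412902e-02, -1.55033469e-01]), 'tool_pos': array([0.49832846, 0.00074846, 0.24473081]), 'eef_rot': array([-2.22116761e+00, -2.22054190e+00,  4.51738995e-04]), 'contact_force': array([-0.76627779,  0.39444729,  0.29340122]), 'torque': array([-0.03677008, -0.04533748, -0.03924313]), 'grasp_force': 0.0, 'gripper_width': 1.0000006768371794}
```

View pics/c8.png

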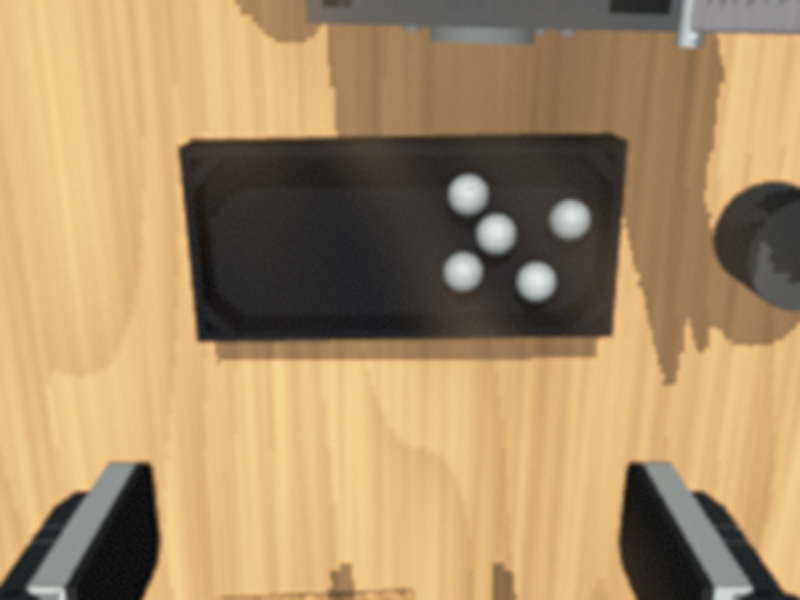

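Run:
```python
from h import *
s={'tool_pos':np.array([.49833,.00075,.2447]),'eef_rot':np.array([-2.2212,-2.2205,0.0005])}
f=lambda u,v,z:onz('wrist',[120+u/2.5,90+v/2.5],z,s)[0].round(4)
C=np.array([f(182,146,.03),f(626,138,.03),f(612,335,.03),f(199,340,.03)]);print(C,C.mean(0))
a=np.degrees(np.arctan2(*(C[1]-C[0])[1::-1])),np.degrees(np.arctan2(*(C[2]-C[3])[1::-1]));print(a)
for b in [(468,194),(496,234),(463,271),(570,219),(536,281)]: print(f(*b,.015))
print('barrel -y top edge',f(310,22,.095),f(690,32,.095))
```

```text
[[ 0.4019  0.0309  0.03  ]
 [ 0.6085  0.0344  0.03  ]
 [ 0.6106 -0.0637  0.03  ]
 [ 0.4024 -0.0662  0.03  ]] [ 0.50585 -0.01615  0.03   ]
(np.float64(0.9705520200693833), np.float64(0.6879566045897237))
[0.5374 0.0052 0.015 ]
[ 0.552  -0.0151  0.015 ]
[ 0.536  -0.0345  0.015 ]
[ 0.5886 -0.0075  0.015 ]
[ 0.5735 -0.0398  0.015 ]
barrel -y top edge [0.4693 0.0853 0.095 ] [0.6099 0.0816 0.095 ]
```

Call:
move_arm:
  series:
    - [[0,0,0],[-0.02,-0.008,0],1]
    - [[0,0,0],[-0.035,-0.012,0],1]
    - [[0,0,0],[-0.035,-0.012,0],1]
    - [[0,0,0],[-0.035,-0.012,0],1]
    - [[0,0,0],[-0.035,-0.012,0],1]
    - [[0,0,0],[-0.03,-0.012,0],1]
    - [[0,0,-0.047],[0,0,0],1]
    - [[0,0,0],[0,0,0],1]
    - [[0,0,0],[0,0,0],1]

```text
clock: 11.48
tool_pos: [0.4314, -0.1876, 0.245]
eef_rot: [-2.166, -2.275, -0.0]
contact_force: [-0.1, -0.2, 1.5]
gripper_width: 0.998
grasp_force: 0.0
```

Run:
```python
from h import *
s,im=snap('wrist','w8.png'); print(s['clock'],s['tool_pos'],s['eef_rot'],abs(s['qvel']).max())
im2=im[60:300,120:440,::-1]
cv2.imwrite('pics/c9.png',cv2.resize(im2,(800,600),interpolation=cv2.INTER_CUBIC))
```

```text
11.4833 [ 0.43135409 -0.18762686  0.24503826] [-2.16615974e+00 -2.27484299e+00 -4.75173057e-04] 0.0153106520333209
```

View pics/c9.png

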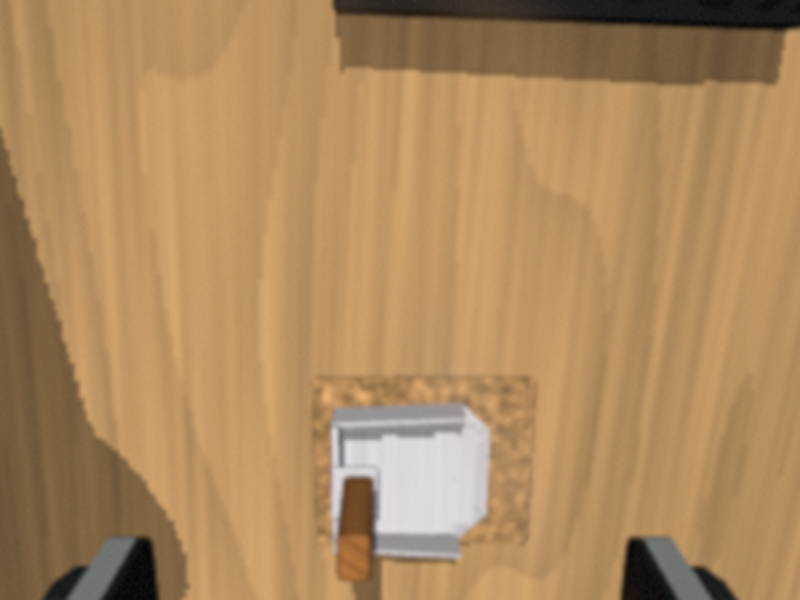

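Run:
```python
from h import *
s={'tool_pos':np.array([.43135,-.18763,.24504]),'eef_rot':np.array([-2.16616,-2.27484,-0.0005])}
f=lambda u,v,z:onz('wrist',[120+u/2.5,60+v/2.5],z,s)[0].round(4)
print('handle',f(354,562,.097),'base',f(358,480,.033))
L1,L2=f(490,432,.0065),f(487,515,.0065);print('lip',L1,L2,(L1+L2)/2)
print('rim',f(332,410,.027),f(465,405,.027),f(460,558,.027))
print('pad',f(313,376,.005),f(537,376,.005),f(528,545,.005))
T=mv(s);print(T.round(3)); 
for x in ([.422,-.298,.245],): print((np.array(x)-s['tool_pos'])@T)
```

```text
handle [ 0.4213 -0.2991  0.097 ] base [ 0.4205 -0.2902  0.033 ]
lip [ 0.4902 -0.2711  0.0065] [ 0.493  -0.3213  0.0065] [ 0.4916 -0.2962  0.0065]
rim [ 0.4058 -0.2545  0.027 ] [ 0.4731 -0.2485  0.027 ] [ 0.4773 -0.3371  0.027 ]
pad [ 0.394  -0.2443  0.005 ] [ 0.5125 -0.2386  0.005 ] [ 0.5182 -0.3401  0.005 ]
[[-0.049  0.999 -0.   ]
 [ 0.999  0.049  0.001]
 [ 0.001 -0.    -1.   ]]
[-1.09780538e-01 -1.47375158e-02 -1.46253698e-05]
```

Call:
move_arm:
  series:
    - [[0,0,0],[-0.03,-0.005,0],1]
    - [[0,0,0],[-0.04,-0.005,0],1]
    - [[0,0,0],[-0.041,-0.005,0],1]
    - [[0,0,0],[0,0,0.03],1]
    - [[0,0,0],[0,0,0.035],1]
    - [[0,0,0],[0,0,0.035],1]
    - [[0,0,0],[0,0,0.035],1]
    - [[0,0,0],[0,0,0.035],1]
    - [[0,0,0],[0,0,0.03],1]
    - [[0,0,0],[0,0,0.01],1]
    - [[0,0,0],[0,0,0],1]
    - [[0,0,0],[0,0,0],1]

```text
clock: 12.53
tool_pos: [0.4224, -0.3001, 0.0363]
eef_rot: [2.165, 2.275, -0.0]
contact_force: [0.4, -0.7, 0.2]
gripper_width: 1.0
grasp_force: 0.0
```

Run:
```python
from h import *
s,im=snap('wrist','w9.png'); print(s['clock'],s['tool_pos'],s['eef_rot'],s['contact_force'])
cv2.imwrite('pics/c10.png',im[100:,60:500,::-1])
```

```text
12.5333 [ 0.42239007 -0.30007117  0.03626407] [ 2.16466751e+00  2.27523491e+00 -4.42625732e-05] [ 0.44467289 -0.74841066  0.22357952]
```

View pics/c10.png

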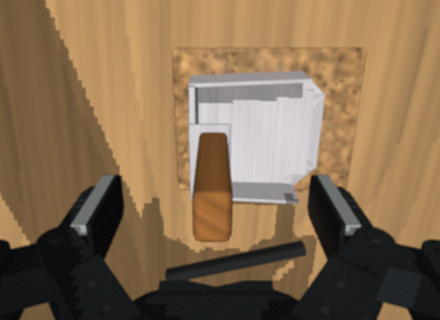

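Call:
move_arm:
  series:
    - [[0,0,0],[0,0,0],0]
    - [[0,0,0],[0,0,0],0]
    - [[0,0,0],[0,0,0],0]
    - [[0,0,0],[0,0,0],0]
    - [[0,0,0],[0,0,0],0]
    - [[0,0,0],[0,0,0],0]
    - [[0,0,0],[0,0,0],0]
    - [[0,0,0],[0,0,0],0]
    - [[0,0,0],[0,0,0],0]
    - [[0,0,0],[0,0,0],0]
    - [[0,0,0],[0,0,0],0]
  squeeze: 100

```text
clock: 13.5
tool_pos: [0.4216, -0.3004, 0.0355]
eef_rot: [2.166, 2.275, -0.0]
contact_force: [0.0, -0.1, 5.0]
gripper_width: 0.171
grasp_force: 97.7
```

Run:
```python
from h import *
s,im=snap('wrist','w10.png'); print(s)
```

```text
{'clock': 13.5, 'joint_pos': array([-8.45545555e-01,  5.00286885e-01,  1.71716808e+00,  1.39766972e-06,
        9.23507686e-01, -8.94575151e-01]), 'qvel': array([ 0.00114088,  0.00057413, -0.0007054 , -0.00012423,  0.00100048,
       -0.00375338]), 'effort': array([-8.46194755e-02, -4.13524997e+01, -1.89189702e+01, -3.28966169e-03,
       -1.39762075e-01,  5.06576253e-03]), 'tool_pos': array([ 0.42164731, -0.30035486,  0.0354818 ]), 'eef_rot': array([ 2.16588927e+00,  2.27477111e+00, -8.19206126e-05]), 'contact_force': array([ 0.0456967 , -0.12379145,  5.02410421]), 'torque': array([0.06987388, 0.0305264 , 0.01543362]), 'grasp_force': 97.6983654499054, 'gripper_width': 0.17119847118710285}
```

Call:
move_arm:
  series:
    - [[0,0,0],[0,0,-0.02],0]
    - [[0,0,0],[0,0,-0.03],0]
    - [[0,0,0.035],[0,0,-0.03],0]
    - [[0,0,0],[0.02,0.001,0],0]
    - [[0,0,0],[0.03,0.002,0],0]
    - [[0,0,0],[0.035,0.002,0],0]
    - [[0,0,0],[0.035,0.002,0],0]
    - [[0,0,0],[0.035,0.002,0],0]
    - [[0,0,0],[0.035,0.002,0],0]
    - [[0,0,0],[0.035,0.002,0],0]
    - [[0,0,0],[0.03,0.002,0],0]
    - [[0,0,0],[0.026,0,0],0]
    - [[0,0,0],[0,0,0],0]
    - [[0,0,0],[0,0,0],0]
    - [[0,0,0],[0,0,0],0]

```text
clock: 14.8
tool_pos: [0.4325, -0.0194, 0.1149]
eef_rot: [-2.206, -2.237, 0.001]
contact_force: [0.3, -0.3, -1.2]
gripper_width: 0.171
grasp_force: 97.7
```

Run:
```python
from h import *
s,im=snap('wrist','w11.png'); print(s['clock'],s['tool_pos'],s['eef_rot'],s['contact_force'],abs(s['qvel']).max())
cv2.imwrite('pics/c11.png',cv2.resize(im[60:400,80:480,::-1],(700,595),interpolation=cv2.INTER_CUBIC))
```

```text
14.8 [ 0.43245764 -0.01942827  0.11493714] [-2.20559530e+00 -2.23677088e+00  6.59821871e-04] [ 0.34830802 -0.30159812 -1.19531089] 0.02000403085324267
```

View pics/c11.png

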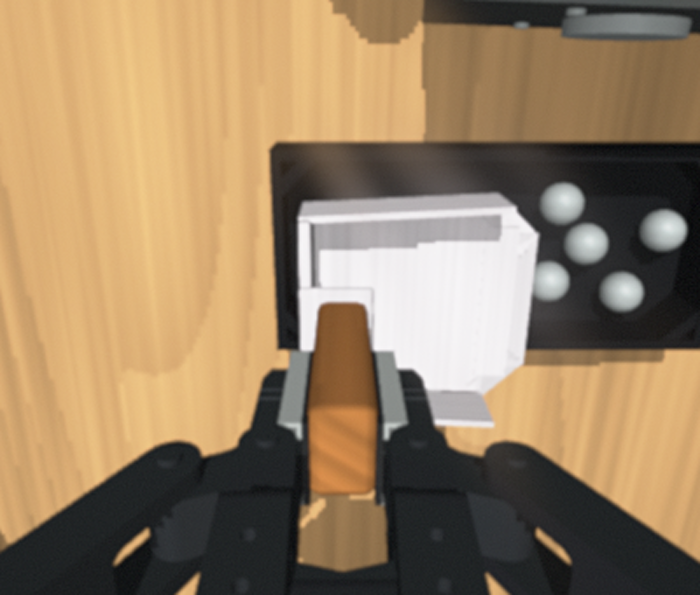

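Run:
```python
from h import *
s={'tool_pos':np.array([.43246,-.01943,.11494]),'eef_rot':np.array([-2.2056,-2.23677,.00066])}
f=lambda u,v,z:onz('wrist',[80+u/1.75,60+v/1.75],z,s)[0].round(4)
L1,L2=f(538,235,.086),f(523,362,.086);print(L1,L2,(L1+L2)/2,np.degrees(np.arctan2(*(L1-L2)[1::-1]))-90)
print('rim',f(300,208,.1065),f(500,196,.1065),f(493,426,.1065))
print('tray',f(273,145,.03),f(282,348,.03))
for b in [(562,203),(586,244),(550,281),(664,231),(622,292)]: print(f(*b,.015))
print(mv(s).round(4))
```

```text
[0.5022 0.0089 0.086 ] [ 0.5027 -0.0422  0.086 ] [ 0.50245 -0.01665  0.086  ] 0.5606061751336853
rim [0.4185 0.0225 0.1065] [0.4813 0.0272 0.1065] [ 0.4874 -0.0572  0.1065]
tray [0.4015 0.0325 0.03  ] [ 0.4033 -0.0663  0.03  ]
[0.5374 0.005  0.015 ]
[ 0.552  -0.0153  0.015 ]
[ 0.5369 -0.0348  0.015 ]
[ 0.5889 -0.0082  0.015 ]
[ 0.574  -0.0403  0.015 ]
[[-1.400e-02  9.999e-01 -5.000e-04]
 [ 9.999e-01  1.400e-02 -1.000e-04]
 [-1.000e-04 -5.000e-04 -1.000e+00]]
```

Call:
move_arm:
  series:
    - [[0,0,0],[0,0,0.02],0]
    - [[0,0,0],[0,0,0.02],0]
    - [[0,0,0],[0,0,0.02],0]
    - [[0,0,0],[0,0,0.012],0]
    - [[0,0,0],[0,0,0.004],0]
    - [[0,0,0],[0,0,0.002],0]
    - [[0,0,0],[0,0,0],0]
    - [[0,0,0],[0,0,0],0]

```text
clock: 15.52
tool_pos: [0.433, -0.0195, 0.0378]
eef_rot: [2.206, 2.236, 0.001]
contact_force: [0.3, 0.2, -1.0]
gripper_width: 0.172
grasp_force: 97.8
```

Call:
move_arm:
  series:
    - [[0,0,0],[0,0,0.001],0]
    - [[0,0,0],[0,0,0.001],0]
    - [[0,0,0],[0,0,0],0]
    - [[0,0,0],[0,0,0],0]

```text
clock: 15.85
tool_pos: [0.4328, -0.0191, 0.0355]
eef_rot: [2.205, 2.236, 0.001]
contact_force: [0.1, -0.5, 0.1]
gripper_width: 0.177
grasp_force: 98.1
```

Call:
move_arm:
  series:
    - [[0,0,0],[0,0,0.001],0]
    - [[0,0,0],[0,0.005,0],0]
    - [[0,0,0],[0,0.006,0],0]
    - [[0,0,0],[0,0.006,0],0]
    - [[0,0,0],[0,0.006,0],0]
    - [[0,0,0],[0,0.006,0],0]
    - [[0,0,0],[0,0.006,0],0]
    - [[0,0,0],[0,0.006,0],0]
    - [[0,0,0],[0,0.006,0],0]

```text
clock: 16.6
tool_pos: [0.4784, -0.0182, 0.0355]
eef_rot: [-2.203, -2.236, 0.004]
contact_force: [-15.7, -0.4, 23.2]
gripper_width: 0.175
grasp_force: 101.2
```

Call:
move_arm:
  series:
    - [[0,0,0],[0,0,-0.0008],0]
    - [[0,0,0],[0,0,0],0]
    - [[0,0,0],[0,0.004,0],0]
    - [[0,0,0],[0,0.004,0],0]
    - [[0,0,0],[0,0.004,0],0]
    - [[0,0,0],[0,0.004,0],0]

```text
clock: 17.1
tool_pos: [0.4947, -0.018, 0.0355]
eef_rot: [-2.204, -2.236, 0.003]
contact_force: [-10.2, 0.3, 14.3]
gripper_width: 0.174
grasp_force: 100.1
```

```bash
cat >> h.py <<'E'
def balls(im):
    i=im.astype(int); m=(i.min(2)>95)&(i.max(2)-i.min(2)<30)
    return blobs(im,m,60)
E
python3 - <<'E'
from h import *
s,im=snap('wrist','w12.png'); print(s['clock'],s['tool_pos'],s['eef_rot'],s['contact_force'],s['torque'])
E
```

```text
17.1 [ 0.49465418 -0.01803309  0.03550512] [-2.20414708 -2.23609641  0.00252706] [-10.1893717    0.29017007  14.3418834 ] [-0.07062225  1.43909618  0.03566222]
```

Call:
move_arm:
  series:
    - [[0,0,0],[0,0,-0.0007],0]
    - [[0,0,0],[0,0.004,0],0]
    - [[0,0,0],[0,0.004,0],0]
    - [[0,0,0],[0,0.004,0],0]
    - [[0,0,0],[0,0.004,0],0]
    - [[0,0,0],[0,0.004,0],0]
    - [[0,0,0],[0,0.004,0],0]
    - [[0,0,0],[0,0.004,0],0]
    - [[0,0,0],[0,0.004,0],0]
    - [[0,0,0],[0,0,0],0]

```text
clock: 17.98
tool_pos: [0.5275, -0.0175, 0.0356]
eef_rot: [-2.204, -2.236, 0.002]
contact_force: [-4.3, -0.1, 3.1]
gripper_width: 0.171
grasp_force: 98.6
```

Run:
```python
from h import *
s,im=snap('wrist','w13.png'); print(s['clock'],s['tool_pos'],s['contact_force'],s['torque'])
g=cv2.cvtColor(im,cv2.COLOR_RGB2GRAY)
# look for balls: blobs by hough near scoop mouth
p=proj('wrist',[s['tool_pos']+np.array([x,0,-.02]) for x in (0,.03,.07,.08)],s).round();print(p)
c=cv2.HoughCircles(cv2.medianBlur(g,3),cv2.HOUGH_GRADIENT,1,14,param1=80,param2=11,minRadius=12,maxRadius=22)
if c is not None:
    for x,y,r in c[0]:
        if y<330: print(x,y,r,onz('wrist',(x,y),.017,s)[0].round(3),im[int(y),int(x)])
```

```text
17.9833 [ 0.52750499 -0.01753845  0.03559824] [-4.31415813 -0.10032786  3.07023794] [0.05905808 0.84422404 0.03567266]
[[276. 240.]
 [323. 241.]
 [387. 242.]
 [403. 242.]]
382.5 249.5 16.9 [ 0.595 -0.022  0.017] [243 246 246]
376.5 191.5 16.9 [0.587 0.015 0.017] [238 241 241]
388.5 218.5 15.6 [ 0.596 -0.002  0.017] [248 251 251]
350.5 220.5 15.8 [ 0.573 -0.003  0.017] [245 248 247]
378.5 278.5 14.7 [ 0.595 -0.043  0.017] [248 250 250]
278.5 307.5 15.9 [ 0.53  -0.066  0.017] [222 150  82]
```

Call:
move_arm:
  series:
    - [[0,0,0],[0,0.003,0],0]
    - [[0,0,0],[0,0.003,0],0]
    - [[0,0,0],[0,0.002,0],0]
    - [[0,0,0],[0,0.001,0],0]
    - [[0,0,0],[0,0,0],0]

```text
clock: 18.45
tool_pos: [0.5354, -0.0175, 0.0357]
eef_rot: [-2.203, -2.235, 0.004]
contact_force: [-11.2, -0.1, 8.0]
gripper_width: 0.176
grasp_force: 99.4
```

Call:
move_arm:
  series:
    - [[0,0,0],[0,0.0015,0],0]
    - [[0,0,0],[0,0,0],0]
    - [[0,0,0],[0,0,0],0]

```text
clock: 18.7
tool_pos: [0.5356, -0.0175, 0.0359]
eef_rot: [-2.202, -2.234, 0.007]
contact_force: [-18.3, -1.6, 15.4]
gripper_width: 0.171
grasp_force: 100.1
```

```bash
cat > b.py <<'E'
from h import *
s,im=snap('wrist'); print(s['clock'],s['tool_pos'],s['contact_force'],s['torque'])
g=cv2.cvtColor(im,cv2.COLOR_RGB2GRAY)
c=cv2.HoughCircles(cv2.medianBlur(g,3),cv2.HOUGH_GRADIENT,1,14,param1=80,param2=11,minRadius=12,maxRadius=22)
for x,y,r in ([] if c is None else c[0]):
    if y<330: print(x,y,r,onz('wrist',(x,y),.017,s)[0].round(3),im[int(y),int(x)])
cv2.imwrite('pics/b%d.png'%(s['clock']*100),im[...,::-1])
E
python3 b.py
```

```text
18.7 [ 0.53564443 -0.01750011  0.03587762] [-18.29515165  -1.5811676   15.36597031] [-2.68975099e-01  3.10507534e+00  2.10136264e-03]
341.5 219.5 13.4 [ 0.575 -0.003  0.017] [249 251 251]
361.5 281.5 15.8 [ 0.592 -0.045  0.017] [247 250 249]
372.5 254.5 14.7 [ 0.597 -0.026  0.017] [249 251 251]
367.5 194.5 14.7 [0.59  0.014 0.017] [241 244 244]
372.5 225.5 18.1 [ 0.595 -0.006  0.017] [241 245 244]
277.5 325.5 21.4 [ 0.538 -0.081  0.017] [235 161  89]
62.5 172.5 16.8 [0.41  0.024 0.017] [42 42 46]
392.5 169.5 20.3 [0.603 0.029 0.017] [63 58 52]
552.5 250.5 21.4 [ 0.709 -0.021  0.017] [62 63 64]
537.5 291.5 15.8 [ 0.708 -0.051  0.017] [93 98 96]
```

Call:
move_arm:
  series:
    - [[-0.035,0,0],[0,-0.0015,-0.0015],0]
    - [[-0.035,0,0],[0,-0.001,-0.001],0]
    - [[-0.035,0,0],[0,-0.001,-0.0007],0]
    - [[-0.035,0,0],[0,-0.001,-0.0007],0]
    - [[0,0,0],[0,0,0],0]
    - [[0,0,0],[0,0,0],0]
    - [[0,0,0],[0,0,0],0]
    - [[0,0,0],[0,0,0],0]

```text
clock: 19.42
tool_pos: [0.5321, -0.0173, 0.0386]
eef_rot: [2.137, 2.168, 0.147]
contact_force: [-7.2, -1.1, -3.9]
gripper_width: 0.18
grasp_force: 98.6
```

```bash
python3 b.py
python3 - <<'E'
from h import *
print(mv(telemetry.read_state()).round(3))
E
```

```text
19.4167 [ 0.53212865 -0.01731209  0.03858795] [-7.16976912 -1.05807055 -3.91464905] [-0.16793355  1.74926642 -0.0607619 ]
302.5 222.5 20.3 [ 0.552 -0.007  0.017] [241 244 244]
290.5 193.5 21.4 [0.544 0.012 0.017] [238 241 241]
285.5 209.5 21.4 [0.541 0.002 0.017] [205 213 211]
273.5 232.5 19.1 [ 0.534 -0.013  0.017] [242 233 230]
273.5 324.5 21.4 [ 0.534 -0.082  0.017] [230 157  86]
289.5 251.5 14.7 [ 0.544 -0.026  0.017] [140 101  74]
347.5 303.5 15.2 [ 0.587 -0.069  0.017] [218 213 216]
309.5 283.5 12.5 [ 0.559 -0.051  0.017] [127 131 130]
371.5 290.5 21.4 [ 0.604 -0.06   0.017] [47 45 49]
526.5 64.5 14.4 [0.683 0.088 0.017] [224 230 229]
367.5 323.5 12.5 [ 0.604 -0.088  0.017] [63 59 58]
[[-0.014  0.991  0.135]
 [ 1.     0.014  0.003]
 [ 0.001  0.135 -0.991]]
```

Call:
move_arm:
  series:
    - [[0,0,0],[0,-0.002,0],0]
    - [[0,0,0],[0,0.001,-0.008],0]
    - [[0,0,0],[0,0.002,-0.015],0]
    - [[0,0,0],[0,0.0027,-0.02],0]
    - [[0,0,0],[0,0.0027,-0.02],0]
    - [[0,0,0],[0,0.0027,-0.02],0]
    - [[0,0,0],[0,0.0027,-0.02],0]
    - [[0,0,0],[0,0.0027,-0.02],0]
    - [[0,0,0],[0,0.0027,-0.02],0]
    - [[0,0,0],[0,0.0027,-0.02],0]
    - [[0,0,0],[0,0.0015,-0.01],0]
    - [[0,0,0],[0,0,0],0]
    - [[0,0,0],[0,0,0],0]
    - [[0,0,0],[0,0,0],0]

```text
clock: 20.63
tool_pos: [0.53, -0.0175, 0.2124]
eef_rot: [2.136, 2.165, 0.15]
contact_force: [0.6, -0.9, -3.0]
gripper_width: 0.174
grasp_force: 99.1
```

```bash
python3 b.py|head -1
python3 - <<'E'
from h import *
s,im=snap('wrist','w14.png')
# compare inside-scoop: bright saturated gray
s0=cv2.imread('pics/w11.png')
cv2.imwrite('pics/c14.png',np.hstack([cv2.resize(im[140:380,180:420,::-1],(400,400)),cv2.resize(s0[140:380,180:420],(400,400))]))
print(s['joint_pos'].round(2))
E
```

```text
20.6333 [ 0.53003308 -0.01750001  0.21244875] [ 0.61158253 -0.90136505 -3.00453776] [-0.01261701  0.23299319  0.0516082 ]
[-0.28  0.24  1.59  0.04  1.18 -0.3 ]
```

View pics/c14.png

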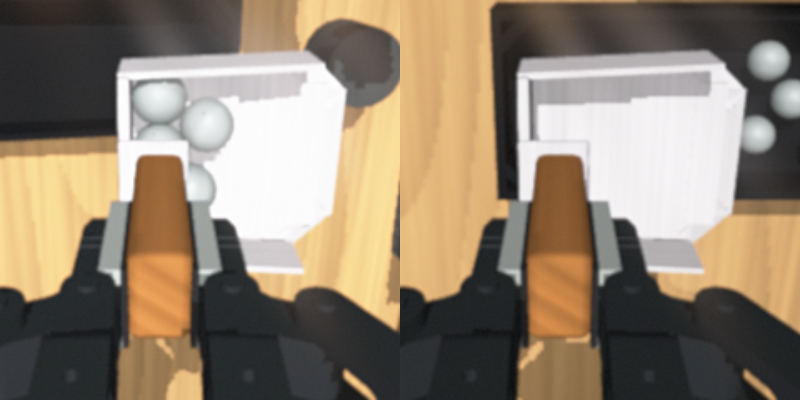

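Call:
move_arm:
  series:
    - [[0,0.0081,-0.0595],[0,0,0],0]
    - [[0,0.0163,-0.12],[0,0,0],0]
    - [[0,0.0163,-0.12],[0,0,0],0]
    - [[0,0.0163,-0.12],[0,0,0],0]
    - [[0,0.0163,-0.12],[0,0,0],0]
    - [[0,0.0163,-0.12],[0,0,0],0]
    - [[0,0.0163,-0.12],[0,0,0],0]
    - [[0,0.0163,-0.12],[0,0,0],0]
    - [[0,0.0163,-0.12],[0,0,0],0]
    - [[0,0.0163,-0.12],[0,0,0],0]
    - [[0,0.0163,-0.12],[0,0,0],0]
    - [[0,0.0163,-0.12],[0,0,0],0]
    - [[0,0.0163,-0.12],[0,0,0],0]
    - [[0,0.0081,-0.0595],[0,0,0],0]
    - [[0,0,0],[0,0,0],0]
    - [[0,0,0],[0,0,0],0]
    - [[0,0,0],[0,0,0],0]

```text
clock: 22.15
tool_pos: [0.5303, -0.0176, 0.2133]
eef_rot: [-0.023, 3.131, 0.212]
contact_force: [0.8, 0.2, -3.3]
gripper_width: 0.17
grasp_force: 99.1
```

```bash
cat > m.py <<'E'
from h import *
s=telemetry.read_state(); T=mv(s)
print(s['clock'],s['tool_pos'].round(4),s['contact_force'].round(1),s['joint_pos'].round(2)); print(T.round(3))
E
python3 m.py; python3 -c "
from h import *
s=telemetry.read_state();T=mv(s)
print(np.array([.525,.05,.212])-s['tool_pos'], (np.array([.525,.055,.215])-s['tool_pos'])@T)"
```

```text
22.15 [ 0.5303 -0.0176  0.2133] [ 0.8  0.2 -3.3] [-0.32  0.33  1.47  0.13  1.39 -1.94]
[[-1.    -0.015  0.002]
 [-0.015  0.991  0.135]
 [-0.004  0.135 -0.991]]
[-0.00531722  0.06762199 -0.00128634] [0.00425491 0.07226217 0.00807702]
```

Call:
move_arm:
  series:
    - [[0,0,0],[0.001,0.015,0.002],0]
    - [[0,0,0],[0.001,0.025,0.0034],0]
    - [[0,0,0],[0.001,0.03,0.004],0]
    - [[0,0,0],[0.001,0.025,0.0034],0]
    - [[0,0,0],[0,0.011,0.0015],0]
    - [[0,0,0],[0,-0.0013,0.01],0]
    - [[0,0,0],[0,-0.0013,0.01],0]
    - [[0,0,0],[0,-0.0013,0.01],0]
    - [[0,0,0],[0,0,0],0]

```text
clock: 22.9
tool_pos: [0.5238, 0.0884, 0.1806]
eef_rot: [0.023, -3.134, -0.212]
contact_force: [-0.8, -0.7, -3.6]
gripper_width: 0.174
grasp_force: 99.0
```

```bash
python3 m.py
```

```text
22.9 [0.5238 0.0884 0.1806] [-0.8 -0.7 -3.6] [-0.13  0.34  1.54  0.14  1.29 -1.75]
[[-1.    -0.015 -0.002]
 [-0.015  0.991  0.135]
 [-0.     0.135 -0.991]]
```

Call:
move_arm:
  series:
    - [[0.05,0,0],[0,0,0],0]
    - [[0.062,0,0],[0,0,0],0]
    - [[0.062,0,0],[0,0,0],0]
    - [[0.062,0,0],[0,0,0],0]
    - [[0.062,0,0],[0,0,0],0]
    - [[0.062,0,0],[0,0,0],0]
    - [[0.062,0,0],[0,0,0],0]
    - [[0.062,0,0],[0,0,0],0]
    - [[0.062,0,0],[0,0,0],0]
    - [[0.062,0,0],[0,0,0],0]
    - [[0.062,0,0],[0,0,0],0]
    - [[0.062,0,0],[0,0,0],0]
    - [[0.062,0,0],[0,0,0],0]
    - [[0.062,0,0],[0,0,0],0]
    - [[0,0,0],[0,0,0],0]
    - [[0,0,0],[0,0,0],0]
    - [[0,0,0],[0,0,0],0]

```text
clock: 24.32
tool_pos: [0.5251, 0.0889, 0.1837]
eef_rot: [-0.02, 2.931, -1.101]
contact_force: [-0.1, 0.4, -2.3]
gripper_width: 0.172
grasp_force: 99.4
```

```bash
python3 m.py
```

```text
24.3167 [0.5251 0.0889 0.1837] [-0.1  0.4 -2.3] [ 0.28  0.53  1.42 -0.7   1.45 -1.12]
[[-1.    -0.008  0.014]
 [-0.015  0.752 -0.658]
 [-0.006 -0.659 -0.753]]
```

Call:
move_arm:
  series:
    - [[0.08,0,0],[0,0.005,0],0]
    - [[0.08,0,0],[0,0.005,0],0]
    - [[0,0,0],[0,0,0],0]
    - [[0,0,0],[0,0,0],0]
    - [[0,0,0],[0,0,0],0]
    - [[0,0,0],[0,0,0],0]

```text
clock: 24.82
tool_pos: [0.5251, 0.096, 0.1776]
eef_rot: [-0.017, 2.832, -1.331]
contact_force: [0.1, 0.1, -1.5]
gripper_width: 0.177
grasp_force: 99.5
```

```bash
python3 m.py
python3 - <<'E'
from h import *
F=[]
for k in range(4):
    s,im=snap('wrist','w15.png' if k==0 else None); F.append(s['contact_force'])
print(np.mean(F,0),len(F))
# scoop interior samples projected: pan grid points (scoop frame) -> image, brightness
E
```

```text
24.8167 [0.5251 0.096  0.1776] [ 0.1  0.1 -1.5] [ 0.35  0.61  1.4  -0.82  1.52 -1.02]
[[-1.    -0.005  0.016]
 [-0.015  0.638 -0.77 ]
 [-0.007 -0.77  -0.638]]
[ 0.37457963  0.16581345 -1.74627868] 4
```

Call:
move_arm:
  series:
    - [[-0.11,0,0],[0,0,0],0]
    - [[-0.11,0,0],[0,0,0],0]
    - [[-0.11,0,0],[0,0,0],0]
    - [[-0.11,0,0],[0,0,0],0]
    - [[-0.11,0,0],[0,0,0],0]
    - [[-0.11,0,0],[0,0,0],0]
    - [[-0.11,0,0],[0,0,0],0]
    - [[-0.11,0,0],[0,0,0],0]
    - [[0,0,0],[0,0,-0.015],0]
    - [[0,0,0],[0.015,0,-0.02],0]
    - [[0,0,0],[0.03,0,0],0]
    - [[0,0,0],[0.015,0,0],0]
    - [[0,0,0],[0,0,0],0]
    - [[0,0,0],[0,0,0],0]

```text
clock: 26.18
tool_pos: [0.4644, 0.0955, 0.2119]
eef_rot: [-0.026, 3.135, -0.002]
contact_force: [-0.1, 0.4, -1.5]
gripper_width: 0.171
grasp_force: 99.3
```

```bash
python3 m.py
```

```text
26.1833 [0.4644 0.0955 0.2119] [-0.1  0.4 -1.5] [-0.04  0.19  1.64 -0.    1.3  -1.63]
[[-1.    -0.016  0.006]
 [-0.016  1.    -0.001]
 [-0.006 -0.001 -1.   ]]
```

Now yaw back by −90° (tool +rz) to see the barrel.

Call:
move_arm:
  series:
    - [[0,0,0.06],[0,0,0],0]
    - [[0,0,0.12],[0,0,0],0]
    - [[0,0,0.12],[0,0,0],0]
    - [[0,0,0.12],[0,0,0],0]
    - [[0,0,0.12],[0,0,0],0]
    - [[0,0,0.12],[0,0,0],0]
    - [[0,0,0.12],[0,0,0],0]
    - [[0,0,0.12],[0,0,0],0]
    - [[0,0,0.12],[0,0,0],0]
    - [[0,0,0.12],[0,0,0],0]
    - [[0,0,0.12],[0,0,0],0]
    - [[0,0,0.12],[0,0,0],0]
    - [[0,0,0.12],[0,0,0],0]
    - [[0,0,0.05],[0,0,0],0]
    - [[0,0,0],[0,0,0],0]
    - [[0,0,0],[0,0,0],0]

```text
clock: 27.52
tool_pos: [0.465, 0.0956, 0.2112]
eef_rot: [2.175, 2.261, 0.004]
contact_force: [0.4, 0.3, -1.6]
gripper_width: 0.176
grasp_force: 99.3
```

```bash
python3 m.py
python3 - <<'E'
from h import *
s,im=snap('wrist','w16.png')
i=im.astype(int); P=proj('wrist',[[.479,.245,.006],[.603,.245,.006],[.603,.09,.006],[.479,.09,.006],[.54,.165,.016]],s); print(P.round().tolist())
m=(i.min(2)>90)&(i.max(2)-i.min(2)<25); mm=np.zeros(m.shape,np.uint8); cv2.fillPoly(mm,[P[:4].astype(np.int32)],1)
for b in blobs(im,m&(mm>0),20): print(b,onz('wrist',b[0],.016,s)[0].round(3))
g=cv2.medianBlur(cv2.cvtColor(im,cv2.COLOR_RGB2GRAY),3)
c=cv2.HoughCircles(g,cv2.HOUGH_GRADIENT,1,9,param1=80,param2=10,minRadius=6,maxRadius=13)
for x,y,r in c[0]:
    if mm[int(y),int(x)]: print('c',x,y,r,im[int(y),int(x)],onz('wrist',(x,y),.016,s)[0].round(3))
s2,t=snap('top','t2.png')
cv2.imwrite('pics/w16c.png',im[:,:,::-1])
# tray check in top
P=proj('top',[[.41,.027,.005],[.60,.03,.005],[.60,-.06,.005],[.41,-.06,.005]]); k=np.zeros(t.shape[:2],np.uint8); cv2.fillPoly(k,[P.astype(np.int32)],1)
print('tray bright px top',((t.min(2)>90)&(k>0)).sum(), ((cv2.imread('pics/top0.png').min(2)>90)&(k>0)).sum())
E
```

```text
27.5167 [0.465  0.0956 0.2112] [ 0.4  0.3 -1.6] [-0.04  0.19  1.64 -0.    1.3  -0.08]
[[-0.039  0.999  0.005]
 [ 0.999  0.039 -0.001]
 [-0.001  0.005 -1.   ]]
[[294.0, 32.0], [414.0, 37.0], [391.0, 184.0], [286.0, 180.0], [347.0, 116.0]]
(array([331.2, 146.9]), [286, 32, 109, 153, 6090], array([117., 117., 116.])) [0.526 0.132 0.016]
(array([329.3,  40.4]), [321, 33, 18, 17, 253], array([113., 117., 116.])) [0.514 0.237 0.016]
(array([385.8,  44.5]), [377, 36, 19, 19, 292], array([114., 119., 118.])) [0.572 0.236 0.016]
(array([310. ,  51.9]), [301, 42, 19, 21, 307], array([118., 117., 113.])) [0.496 0.226 0.016]
(array([372.1,  83.9]), [363, 75, 19, 19, 273], array([115., 120., 119.])) [0.563 0.198 0.016]
c 310.5 51.5 10.0 [135 135 131] [0.496 0.226 0.016]
c 330.5 39.5 11.1 [129 134 134] [0.516 0.238 0.016]
c 298.5 85.5 7.4 [138 142 141] [0.486 0.194 0.016]
c 343.5 126.5 12.4 [215 132  89] [0.538 0.154 0.016]
c 383.5 42.5 12.4 [127 132 132] [0.569 0.237 0.016]
c 372.5 84.5 9.4 [137 142 142] [0.563 0.198 0.016]
tray bright px top 0 78
```

Call:
move_arm:
  series:
    - [[0,0,-0.01],[-0.015,-0.002,0],0]
    - [[0,0,0],[-0.035,-0.005,0],0]
    - [[0,0,0],[-0.035,-0.005,0],0]
    - [[0,0,0],[-0.035,-0.005,0],0]
    - [[0,0,0],[-0.035,-0.005,0],0]
    - [[0,0,0],[-0.035,-0.005,0],0]
    - [[0,0,0],[-0.035,-0.006,0],0]
    - [[0,0,0],[-0.035,-0.006,0],0]
    - [[0,0,0],[-0.035,-0.006,0],0]
    - [[0,0,0],[-0.035,-0.006,0],0]
    - [[0,0,0],[-0.035,-0.006,0],0]
    - [[0,0,0],[-0.029,-0.004,0],0]
    - [[0,0,0],[0,0,0.03],0]
    - [[0,0,0],[0,0,0.035],0]
    - [[0,0,0],[0,0,0.035],0]
    - [[0,0,0],[0,0,0.03],0]
    - [[0,0,0],[0,0,0.015],0]
    - [[0,0,0],[0,0,0],0]
    - [[0,0,0],[0,0,0],0]

```text
clock: 29.2
tool_pos: [0.4229, -0.301, 0.0665]
eef_rot: [2.165, 2.272, 0.004]
contact_force: [-0.2, -0.1, -1.2]
gripper_width: 0.176
grasp_force: 99.2
```

```bash
python3 m.py
```

```text
29.2 [ 0.4229 -0.301   0.0665] [-0.2 -0.1 -1.2] [-0.85  0.45  1.69  0.    0.99 -0.9 ]
[[-0.048  0.999  0.005]
 [ 0.999  0.048 -0.   ]
 [-0.001  0.005 -1.   ]]
```

Call:
move_arm:
  series:
    - [[0,0.005,0],[0,0,0.015],0]
    - [[0,0,0],[0,0,0.01],0]
    - [[0,0,0],[0,0,0.003],0]
    - [[0,0,0],[0,0,0.001],0]
    - [[0,0,0],[0,0,0.001],0]
    - [[0,0,0],[0,0,0],0]
    - [[0,0,0],[0,0,0],0]

```text
clock: 29.78
tool_pos: [0.4232, -0.3011, 0.037]
eef_rot: [2.167, 2.272, 0.01]
contact_force: [1.0, 0.1, -1.9]
gripper_width: 0.172
grasp_force: 99.4
```

```bash
python3 m.py
```

```text
29.7833 [ 0.4232 -0.3011  0.037 ] [ 1.   0.1 -1.9] [-0.85  0.5   1.71  0.01  0.93 -0.9 ]
[[-0.047  0.999  0.005]
 [ 0.999  0.047  0.003]
 [ 0.003  0.006 -1.   ]]
```

Call:
move_arm:
  series:
    - [[0,-0.004,0],[0,0,0.001],0]
    - [[0,0,0],[0,0,0.0005],0]
    - [[0,0,0],[0,0,0],0]
    - [[0,0,0],[0,0,0],0.3]
    - [[0,0,0],[0,0,0],0.5]
    - [[0,0,0],[0,0,0],1]
    - [[0,0,0],[0,0,0],1]
    - [[0,0,0],[0,0,0],1]
    - [[0,0,0],[0,0,0],1]
    - [[0,0,0],[0,0,-0.02],1]
    - [[0,0,0],[0,0,-0.035],1]
    - [[0,0,0],[0,0,-0.04],1]
    - [[0,0,0],[0,0,-0.04],1]
    - [[0,0,0],[0,0,-0.04],1]
    - [[0,0,0],[0,0,-0.03],1]
    - [[0,0,0],[0.03,0.005,0],1]
    - [[0,0,0],[0.04,0.005,0],1]
    - [[0,0,0],[0.04,0.005,0],1]
    - [[0,0,0],[0,0,0],1]
    - [[0,0,0],[0,0,0],1]

```text
clock: 31.45
tool_pos: [0.432, -0.1889, 0.2404]
eef_rot: [2.162, 2.273, 0.005]
contact_force: [-0.0, -0.2, 0.4]
gripper_width: 1.001
grasp_force: 0.0
```

```bash
python3 m.py
python3 - <<'E'
from h import *
s,im=snap('wrist','w17.png')
i=im.astype(int)
m=(i.min(2)>150)&(i.max(2)-i.min(2)<25)
for b in blobs(im,m,300): print(b,onz('wrist',b[0],.01,s)[0].round(3))
# compare with w8 appearance: handle top colour blob
P=proj('wrist',[[.4215,-.2995,.097],[.4925,-.296,.0065],[.394,-.2443,.005],[.5125,-.2386,.005]],s).round(1); print(P.tolist())
h=cv2.cvtColor(im,cv2.COLOR_RGB2HSV); m=(h[...,1]>165)&(h[...,0]<16)&(h[...,2]>60)
for b in blobs(im,m,100): print(b)
E
```

```text
31.45 [ 0.432  -0.1889  0.2404] [-0.  -0.2  0.4] [-0.66  0.17  1.6   0.    1.38 -0.71]
[[-0.05   0.999  0.006]
 [ 0.999  0.05  -0.   ]
 [-0.001  0.006 -1.   ]]
(array([286.8, 250. ]), [253, 223, 63, 59, 2465], array([208., 203., 206.])) [ 0.454 -0.296  0.01 ]
[[260.2, 286.1], [315.0, 249.9], [243.3, 210.4], [333.9, 210.3]]
(array([536.7, 294.4]), [499, 214, 61, 146, 3987], array([93., 60., 31.]))
(array([262.3, 274.6]), [256, 254, 13, 39, 323], array([135.,  88.,  46.]))
(array([227.7, 374.2]), [172, 367, 116, 15, 1019], array([80., 52., 27.]))
```

Run:
```python
from h import *
k=1/1.4286
for uv,z in [((259,245),.234),((349,247),.234),((270,272),.1),((356,276),.1),((297,237),.28),((302,214),.262),((305,214),.262)]: print(uv,onz('top',np.array(uv)*k,z)[0].round(3))
H=np.array([.61,.165,.0955])
print(proj('side',[H+[0,0,.14],H+[.02,-.085,.138],H+[.02,.085,.138]]).round()*1.4286)
print(onz('side',np.array([[395,170],[388,186],[420,232]])*k,.235).round(3))
```

```text
(259, 245) [0.64  0.245 0.234]
(349, 247) [0.636 0.075 0.234]
(270, 272) [0.608 0.257 0.1  ]
(356, 276) [0.599 0.074 0.1  ]
(297, 237) [0.645 0.164 0.28 ]
(302, 214) [0.692 0.16  0.262]
(305, 214) [0.692 0.154 0.262]
[[395.7222 195.7182]
 [421.437  212.8614]
 [385.722  177.1464]]
[[0.666 0.265 0.235]
 [0.616 0.211 0.235]
 [0.59  0.018 0.235]]
```

Call:
move_arm:
  series:
    - [[0,0,0.05],[0,0,-0.03],0]
    - [[0,0,0],[0,0,-0.03],0]
    - [[0,0,0],[0.01,0.02,0],0]
    - [[0,0,0],[0.0174,0.0325,0],0]
    - [[0,0,0],[0.0174,0.0325,0],0]
    - [[0,0,0],[0.0174,0.0325,0],0]
    - [[0,0,0],[0.0174,0.0325,0],0]
    - [[0,0,0],[0.0174,0.0325,0],0]
    - [[0,0,0],[0.0174,0.0325,0],0]
    - [[0,0,0],[0.0174,0.0325,0],0]
    - [[0,0,0],[0.007,0.0105,0],0]
    - [[0,0,0],[0,0,0],0]
    - [[0,0,0],[0,0,0],0]

```text
clock: 32.58
tool_pos: [0.6902, -0.0533, 0.2999]
eef_rot: [2.224, 2.216, 0.004]
contact_force: [-0.0, -1.3, -0.6]
gripper_width: 0.001
grasp_force: 0.0
```

```bash
python3 m.py
python3 - <<'E'
from h import *
s,im=snap('wrist','w18.png')
print(s['gripper_width'])
# lid outer face / edges projections for a few angles: corner at r=.14, y=.08 side outer face
for a in (1.6,1.7,1.8):
    P=[[.61-.14*np.cos(a)+.008*np.sin(a), y, .0955+.14*np.sin(a)+.008*np.cos(a)] for y in (.08,.25)]
    print(a,np.round(P,3).tolist(),proj('wrist',P,s).round().tolist())
E
```

```text
32.5833 [ 0.6902 -0.0533  0.2999] [-0.  -1.3 -0.6] [-0.25  0.71  0.66  0.    1.78 -0.24]
[[ 0.003  1.     0.003]
 [ 1.    -0.003  0.   ]
 [ 0.     0.003 -1.   ]]
0.0009183157705006252
1.6 [[0.622, 0.08, 0.235], [0.622, 0.25, 0.235]] [[166.0, 16.0], [123.0, -408.0]]
1.7 [[0.636, 0.08, 0.233], [0.636, 0.25, 0.233]] [[189.0, 17.0], [155.0, -402.0]]
1.8 [[0.65, 0.08, 0.23], [0.65, 0.25, 0.23]] [[211.0, 18.0], [187.0, -391.0]]
```

Call:
move_arm:
  series:
    - [[0,0,0],[0.02,0,0],0]
    - [[0,0,0],[0.034,0,0],0]
    - [[0,0,0],[0.034,0,0],0]
    - [[0,0,0],[0.034,0,0],0]
    - [[0,0,0],[0.034,0,0],0]
    - [[0,0,0],[0,0,0],0]
    - [[0,0,0],[0,0,0.02],0]
    - [[0,0,0],[0,0,0.025],0]
    - [[0,0,0],[0,0,0.025],0]
    - [[0,0,0],[0,0,0.02],0]
    - [[0,0,0],[0,0,0.008],0]
    - [[0,0,0],[0,0,0],0]
    - [[0,0,0],[0,0,0],0]

```text
clock: 33.72
tool_pos: [0.6909, 0.1029, 0.2048]
eef_rot: [2.222, 2.214, 0.007]
contact_force: [0.1, -0.2, 0.4]
gripper_width: 0.001
grasp_force: 0.0
```

```bash
python3 m.py
python3 - <<'E'
from h import *
s,im=snap('wrist','w19.png')
E
```

```text
33.7167 [0.6909 0.1029 0.2048] [ 0.1 -0.2  0.4] [-0.02  0.72  0.86  0.    1.55 -0.02]
[[ 0.004  1.     0.006]
 [ 1.    -0.004 -0.   ]
 [-0.     0.006 -1.   ]]
```

Run:
```python
import numpy as np
r=.122;hx=.013
f=lambda a:np.array([.61-r*np.cos(a)+.008*np.sin(a)+hx,.0955+r*np.sin(a)+.008*np.cos(a)-.020])
A=np.linspace(1.75,0,26); p=np.array([f(a) for a in A]); 
print(p[0]); d=np.diff(p,axis=0)
print([[[0,0,0],[0,round(float(x),4),round(float(-z),4)],0] for x,z in d]); print(p[[8,16,25]])
```

```text
[0.65261791 0.19412032]
[[[0, 0, 0], [0, -0.0084, -0.0018], 0], [[0, 0, 0], [0, -0.0085, -0.0012], 0], [[0, 0, 0], [0, -0.0085, -0.0006], 0], [[0, 0, 0], [0, -0.0086, 0.0], 0], [[0, 0, 0], [0, -0.0085, 0.0006], 0], [[0, 0, 0], [0, -0.0085, 0.0012], 0], [[0, 0, 0], [0, -0.0084, 0.0018], 0], [[0, 0, 0], [0, -0.0082, 0.0024], 0], [[0, 0, 0], [0, -0.008, 0.0029], 0], [[0, 0, 0], [0, -0.0078, 0.0035], 0], [[0, 0, 0], [0, -0.0075, 0.004], 0], [[0, 0, 0], [0, -0.0072, 0.0045], 0], [[0, 0, 0], [0, -0.0069, 0.005], 0], [[0, 0, 0], [0, -0.0065, 0.0055], 0], [[0, 0, 0], [0, -0.0061, 0.006], 0], [[0, 0, 0], [0, -0.0057, 0.0064], 0], [[0, 0, 0], [0, -0.0052, 0.0068], 0], [[0, 0, 0], [0, -0.0048, 0.0071], 0], [[0, 0, 0], [0, -0.0043, 0.0074], 0], [[0, 0, 0], [0, -0.0037, 0.0077], 0], [[0, 0, 0], [0, -0.0032, 0.0079], 0], [[0, 0, 0], [0, -0.0026, 0.0081], 0], [[0, 0, 0], [0, -0.002, 0.0083], 0], [[0, 0, 0], [0, -0.0015, 0.0084], 0], [[0, 0, 0], [0, -0.0009, 0.0085], 0]]
[[0.58508445 0.19173429]
 [0.5291338  0.15383988]
 [0.501      0.0835    ]]
```

Call:
move_arm:
  series:
    - [[0,0,0],[0,-0.01,0],0]
    - [[0,0,0],[0,-0.01,0.001],0]
    - [[0,0,0],[0,-0.004,0],0]
    - [[0,0,0],[0,0,0],0]
    - [[0,0,0],[0,0,0],0]

```text
clock: 34.18
tool_pos: [0.6672, 0.1038, 0.2034]
eef_rot: [2.221, 2.215, 0.008]
contact_force: [-0.6, -0.6, -0.7]
gripper_width: 0.0
grasp_force: 0.0
```

Call:
move_arm:
  series:
    - [[0,0,0],[0,-0.007,0.001],0]
    - [[0,0,0],[0,-0.0082,0.001],0]
    - [[0,0,0],[0,-0.0082,0.001],0]
    - [[0,0,0],[0,-0.0082,0.001],0]
    - [[0,0,0],[0,-0.0082,0.001],0]

```text
clock: 34.6
tool_pos: [0.63, 0.104, 0.2014]
eef_rot: [2.217, 2.21, 0.019]
contact_force: [5.7, 2.0, 25.1]
gripper_width: 0.002
grasp_force: 13.8
```

Call:
move_arm:
  series:
    - [[0,0,0],[0,0.004,-0.006],0]
    - [[0,0,0],[0,0,-0.002],0]
    - [[0,0,0],[0,0,0],0]
    - [[0,0,0],[0,0,0],0]

```text
clock: 34.93
tool_pos: [0.6311, 0.1039, 0.2046]
eef_rot: [2.222, 2.216, 0.005]
contact_force: [0.2, 1.0, 0.0]
gripper_width: 0.003
grasp_force: 0.0
```

```bash
python3 m.py
python3 - <<'E'
from h import *
s,im=snap('wrist','w20.png')
s,im=snap('side','s20.png')
k=cv2.imread('pics/side0.png')
d=cv2.absdiff(k,im[...,::-1]).max(2)
print(telemetry.read_state()['torque'])
E
```

```text
34.9333 [0.6311 0.1039 0.2046] [0.2 1.  0. ] [-0.02  0.57  1.12  0.    1.45 -0.02]
[[ 0.003  1.     0.004]
 [ 1.    -0.003  0.   ]
 [ 0.     0.004 -1.   ]]
[-0.01227803  0.00303074 -0.01704696]
```

Run:
```python
from h import *
s={'tool_pos':np.array([.6311,.1039,.2046]),'eef_rot':np.array([2.222,2.216,.005])}
im=cv2.imread('pics/w20.png')[...,::-1]
for y in (.215,.235):
  for z in (.235,):
    p=proj('wrist',[[.55,y,z],[.60,y,z],[.65,y,z],[.70,y,z]],s).round(); print(y,p.tolist())
    r=int(p[0][1]); print(r,[ (c,*im[r,c].tolist()) for c in range(60,520,12)])
```

```text
0.215 [[56.0, 22.0], [191.0, 21.0], [326.0, 21.0], [460.0, 21.0]]
22 [(60, 218, 172, 121), (72, 29, 29, 31), (84, 30, 32, 30), (96, 36, 37, 37), (108, 33, 34, 34), (120, 36, 38, 38), (132, 37, 39, 38), (144, 40, 40, 40), (156, 46, 47, 47), (168, 54, 57, 57), (180, 68, 71, 70), (192, 74, 77, 76), (204, 84, 85, 85), (216, 79, 78, 78), (228, 65, 63, 63), (240, 251, 249, 251), (252, 250, 249, 250), (264, 218, 176, 124), (276, 231, 192, 140), (288, 232, 192, 138), (300, 235, 194, 134), (312, 232, 191, 129), (324, 238, 198, 135), (336, 232, 191, 129), (348, 237, 197, 132), (360, 235, 194, 131), (372, 239, 201, 136), (384, 241, 202, 137), (396, 242, 204, 139), (408, 235, 193, 132), (420, 234, 191, 129), (432, 220, 174, 119), (444, 222, 177, 119), (456, 155, 123, 82), (468, 154, 123, 83), (480, 156, 123, 84), (492, 165, 129, 88), (504, 175, 138, 93), (516, 232, 190, 128)]
0.235 [[44.0, -43.0], [186.0, -43.0], [329.0, -44.0], [471.0, -44.0]]
-43 [(60, 164, 129, 87), (72, 164, 130, 89), (84, 221, 173, 117), (96, 35, 41, 41), (108, 38, 41, 43), (120, 36, 39, 41), (132, 38, 43, 43), (144, 39, 42, 44), (156, 36, 40, 42), (168, 238, 189, 128), (180, 22, 25, 27), (192, 54, 57, 61), (204, 53, 56, 60), (216, 37, 40, 42), (228, 37, 42, 42), (240, 38, 42, 44), (252, 38, 42, 43), (264, 23, 23, 26), (276, 160, 126, 87), (288, 26, 28, 31), (300, 37, 41, 43), (312, 38, 43, 42), (324, 37, 40, 42), (336, 38, 43, 44), (348, 55, 58, 63), (360, 46, 49, 52), (372, 39, 42, 42), (384, 63, 64, 65), (396, 47, 48, 50), (408, 47, 48, 52), (420, 38, 41, 43), (432, 35, 42, 42), (444, 37, 39, 41), (456, 35, 39, 43), (468, 90, 90, 90), (480, 86, 87, 87), (492, 58, 58, 58), (504, 57, 57, 57), (516, 123, 126, 127)]
```

Call:
move_arm:
  series:
    - [[0,0,0],[0,0.01,-0.005],0]
    - [[0,0,0],[0,0.015,0],0]
    - [[0,0,0],[0,0.015,0],0]
    - [[0,0,0],[0,0.005,0.01],0]
    - [[0,0,0],[0,0,0.012],0]
    - [[0,0,0],[0,0,0],0]
    - [[0,0,0],[0,-0.008,0],0]
    - [[0,0,0],[0,-0.008,0],0]
    - [[0,0,0],[0,-0.008,0],0]
    - [[0,0,0],[0,-0.006,0],0]
    - [[0,0,0],[0,0,0],0]

```text
clock: 35.95
tool_pos: [0.6451, 0.1042, 0.1884]
eef_rot: [2.222, 2.217, 0.005]
contact_force: [0.0, -0.0, 0.2]
gripper_width: 0.0
grasp_force: 0.0
```

Call:
move_arm:
  series:
    - [[0,0,0],[0,-0.006,0],0]
    - [[0,0,0],[0,-0.006,0],0]
    - [[0,0,0],[0,-0.006,0],0]
    - [[0,0,0],[0,0,0],0]

```text
clock: 36.28
tool_pos: [0.6274, 0.1041, 0.1884]
eef_rot: [2.222, 2.216, 0.006]
contact_force: [-0.7, -0.3, -0.6]
gripper_width: 0.002
grasp_force: 0.0
```

Call:
move_arm:
  series:
    - [[0,0,0],[0,-0.006,0],0]
    - [[0,0,0],[0,-0.006,0],0]
    - [[0,0,0],[0,0,0],0]

```text
clock: 36.53
tool_pos: [0.6151, 0.1042, 0.188]
eef_rot: [2.222, 2.217, 0.005]
contact_force: [-0.2, -0.3, 0.3]
gripper_width: -0.002
grasp_force: 0.1
```

```bash
cat > lid.py <<'E'
from h import *
s,im=snap('wrist','lid%d.png'%(telemetry.read_state()['clock']*100))
print(s['tool_pos'].round(4),s['contact_force'].round(1))
for y in (.20,.21,.215):
    p=proj('wrist',[[.45,y,.235],[.55,y,.235],[.65,y,.235]],s); r=int(round(p[1][1]))
    if r<0: continue
    row=im[r].astype(int); w=np.where((row.min(1)>185))[0]
    seg=np.split(w,np.where(np.diff(w)>2)[0]+1) if len(w) else []
    print(y,r,[ (int(q[0]),int(q[-1]),*np.interp([q[0],q[-1]],p[:,0],p[:,0]*0+[.45,.55,.65]).round(4)) for q in seg if len(q)>4])
E
python3 lid.py
```

```text
[0.6151 0.1042 0.188 ] [-0.2 -0.3  0.3]
0.2 62 [(218, 238, np.float64(0.5957), np.float64(0.6024))]
0.21 28 [(217, 237, np.float64(0.5959), np.float64(0.6025))]
0.215 11 [(216, 237, np.float64(0.5959), np.float64(0.6027))]
```

Run:
```python
import numpy as np
hx=.0115
f=lambda a,r=.122:np.array([.61-r*np.cos(a)+.008*np.sin(a)+hx,.0955+r*np.sin(a)+.008*np.cos(a)-.034])
A=np.linspace(1.45,0.06,21); p=np.array([[.6151,.188]]+[f(a) for a in A[1:]]); 
d=np.diff(p,axis=0)
print([[[0,0,0],[0,round(float(x),4),round(float(-z),4)],0] for x,z in d]); print(p[[7,14,20]])
```

```text
[[[0, 0, 0], [0, -0.0088, 0.0052], 0], [[0, 0, 0], [0, -0.0084, 0.0013], 0], [[0, 0, 0], [0, -0.0083, 0.0019], 0], [[0, 0, 0], [0, -0.0081, 0.0025], 0], [[0, 0, 0], [0, -0.0079, 0.0031], 0], [[0, 0, 0], [0, -0.0077, 0.0036], 0], [[0, 0, 0], [0, -0.0074, 0.0041], 0], [[0, 0, 0], [0, -0.0071, 0.0046], 0], [[0, 0, 0], [0, -0.0068, 0.0051], 0], [[0, 0, 0], [0, -0.0064, 0.0056], 0], [[0, 0, 0], [0, -0.006, 0.006], 0], [[0, 0, 0], [0, -0.0056, 0.0064], 0], [[0, 0, 0], [0, -0.0051, 0.0068], 0], [[0, 0, 0], [0, -0.0046, 0.0071], 0], [[0, 0, 0], [0, -0.0041, 0.0074], 0], [[0, 0, 0], [0, -0.0036, 0.0077], 0], [[0, 0, 0], [0, -0.0031, 0.0079], 0], [[0, 0, 0], [0, -0.0025, 0.0081], 0], [[0, 0, 0], [0, -0.0019, 0.0083], 0], [[0, 0, 0], [0, -0.0014, 0.0084], 0]]
[[0.55845034 0.16625085]
 [0.51679102 0.12461918]
 [0.50019925 0.07680121]]
```

Call:
move_arm:
  series:
    - [[0,0,0],[0,-0.0085,0.003],0]
    - [[0,0,0],[0,-0.0085,0.0015],0]
    - [[0,0,0],[0,-0.0083,0.002],0]
    - [[0,0,0],[0,-0.0081,0.0025],0]
    - [[0,0,0],[0,-0.0079,0.0031],0]
    - [[0,0,0],[0,-0.0077,0.0036],0]
    - [[0,0,0],[0,-0.0074,0.0041],0]
    - [[0,0,0],[0,-0.0071,0.0046],0]
    - [[0,0,0],[0,-0.0068,0.0051],0]

```text
clock: 37.33
tool_pos: [0.5456, 0.1043, 0.1583]
eef_rot: [2.222, 2.216, 0.006]
contact_force: [0.8, 0.8, 2.5]
gripper_width: 0.003
grasp_force: 1.3
```

```bash
python3 lid.py; python3 m.py
```

```text
[0.5456 0.1043 0.1583] [0.8 0.8 2.5]
0.2 48 [(199, 386, np.float64(0.5262), np.float64(0.5733))]
0.21 2 [(197, 391, np.float64(0.5265), np.float64(0.5735))]
37.3833 [0.5442 0.1044 0.1572] [0.8 0.2 1.7] [-0.02  0.42  1.48  0.    1.24 -0.02]
[[ 0.002  1.     0.003]
 [ 1.    -0.002  0.   ]
 [ 0.     0.003 -1.   ]]
```

Lid is following (force ~3 N). Continue down the arc.

Call:
move_arm:
  series:
    - [[0,0,0],[0,-0.0064,0.0056],0]
    - [[0,0,0],[0,-0.006,0.006],0]
    - [[0,0,0],[0,-0.0056,0.0064],0]
    - [[0,0,0],[0,-0.0051,0.0068],0]
    - [[0,0,0],[0,-0.0046,0.0071],0]
    - [[0,0,0],[0,-0.0041,0.0074],0]
    - [[0,0,0],[0,-0.0036,0.0077],0]
    - [[0,0,0],[0,-0.0031,0.0079],0]
    - [[0,0,0],[0,-0.0025,0.0081],0]
    - [[0,0,0],[0,-0.0019,0.0083],0]
    - [[0,0,0],[0,0,0],0]

```text
clock: 38.3
tool_pos: [0.5019, 0.1043, 0.0846]
eef_rot: [2.224, 2.218, 0.001]
contact_force: [0.2, 0.1, -0.3]
gripper_width: -0.002
grasp_force: 0.0
```

Call:
move_arm:
  series:
    - [[0,0,0],[0,0,0.005],0]
    - [[0,0,0],[0,0,0.004],0]
    - [[0,0,0],[0,0,0.003],0]
    - [[0,0,0],[0,0,0],0]

```text
clock: 38.63
tool_pos: [0.5035, 0.1043, 0.0781]
eef_rot: [2.22, 2.216, 0.006]
contact_force: [-16.9, -1.3, 39.0]
gripper_width: 0.001
grasp_force: 19.4
```

Call:
move_arm:
  series:
    - [[0,0,0],[0,0,0.002],0]
    - [[0,0,0],[0,0,0],0]
    - [[0,0,0],[0,0,0],0]

```text
clock: 38.88
tool_pos: [0.5037, 0.1043, 0.0779]
eef_rot: [2.219, 2.216, 0.007]
contact_force: [-24.2, -3.2, 57.1]
gripper_width: -0.003
grasp_force: 28.5
```

Call:
move_arm:
  series:
    - [[0,0,0],[0,0,-0.006],0]
    - [[0,0,0],[0,0,-0.02],0]
    - [[0,0,0],[0,0,-0.035],0]
    - [[0,0,0],[0,0,-0.04],0]
    - [[0,0,0],[0,-0.02,-0.03],1]
    - [[0,0,0],[0,-0.03,-0.01],1]
    - [[0,0,0],[0,-0.008,0],1]
    - [[0,0,0],[0,0,0],1]
    - [[0,0,0],[0,0,0],1]
    - [[0,0,0],[0,0,0],1]

```text
clock: 39.72
tool_pos: [0.4452, 0.1044, 0.2124]
eef_rot: [2.223, 2.216, 0.004]
contact_force: [-0.8, -0.8, 0.1]
gripper_width: 0.848
grasp_force: 0.0
```

```bash
python3 m.py
python3 - <<'E'
from h import *
s,im=snap('wrist','w21.png')
P=[[.445,.167,.1485],[.445,.167,.122],[.47,.08,.1035],[.61,.08,.1035],[.61,.25,.1035],[.47,.25,.1035]]
print(proj('wrist',P,s).round().tolist())
c=proj('wrist',[P[0]],s)[0].astype(int)
sub=im[max(c[1]-90,0):c[1]+90,c[0]-100:c[0]+100]; print(c)
m=(sub.max(2)<50)
for b in blobs(sub,m,60): print('dark',b[0]+[c[0]-100,max(c[1]-90,0)],b[1],b[2])
g=cv2.resize(cv2.cvtColor(sub,cv2.COLOR_RGB2GRAY),(50,36),interpolation=cv2.INTER_AREA)
for r in g[::1]: print(''.join(' .:-=+*#%@'[min(9,v//26)] for v in r))
E
```

```text
39.7167 [0.4452 0.1044 0.2124] [-0.8 -0.8  0.1] [-0.03  0.16  1.68  0.    1.3  -0.02]
[[ 0.003  1.     0.004]
 [ 1.    -0.003  0.   ]
 [ 0.     0.004 -1.   ]]
[[275.0, 132.0], [275.0, 129.0], [302.0, 225.0], [456.0, 224.0], [496.0, 11.0], [308.0, 11.0]]
[274 131]
*************+*****************=-=#%%%%%%%%%%%%%%%
*************+*****************=-=#%%%%%%%%%%%%%%%
*******************************=-=%%%%%%%%%%%%%%%%
*******************************=-=%%%%%%%%%%%%%%%%
*******************************--=%%%%%%%%%%%%%%%%
*******************************--+%%%%%%%%%%%%%%%%
*******************************--+%%%%%%%%%%%%%%%%
*******************************::+%%%%%%%%%%%%%%%%
******************************+::+%%%%%%%%%%%%%%%%
******************************+::+%%%%%%%%%%%%%%%%
*****************#%############+*#%%%%%%%%%%%%%%%%
*****************#%%%%%%#%%%%%%%%%%%%%%%%%%%%%%%%%
*****************#%%%###*####%%%%%%%%%%%%%%%%%%%%%
*****************#%%#####*#*+===%%%%%%%%%%%%%%%%%%
********#********#%#*###*+=-----+%%%%%%%%%%%%%%%%%
*****************#%***+=-:------=#%%%%%%%%%%%%%%%%
*****************##+
[... 299 characters left out ...]
*****#*+=========-:=%%%%%%%%%%%%%%%%%
#*****************#**=========::=%%%%%%%%%%%%%%%%%
*#****************#**=========::=%%%%%%%%%%%%%%%%%
*#*#**************#**=========::+%%%%%%%%%%%%%%%%%
*#*#**************#**=========::+%%%%%%%%%%%%%%%%%
*#*#**************#**=========--*%%%%%%%%%%%%%%%%%
*#*#**************#**+========--*%%%%%%%%%%%%%%%%%
*#*#**************#**=========--*%%%%%%%%%%%%%%%%%
*#*#**************#**=========--*%%%%%%%%%%%%%%%%%
#####*************#**+========--#%%%%%%%%%%%%%%%%%
#*###*************#**+========--#%%%%%%%%%%%%%%%%%
#*#*#*************#***=========-#%%%%%%%%%%%%%%%%%
#*###*************#***=========-#%%%%%%%%%%%%%%%%%
**#*#******************=====+++=****##############
```

```bash
cat > bar.py <<'E'
from h import *
import sys
s,im=snap('wrist','bar%d.png'%(telemetry.read_state()['clock']*100))
zt=float(sys.argv[1]) if len(sys.argv)>1 else .1485
c=proj('wrist',[[.445,.167,zt]],s)[0].astype(int); x0,y0=c[0]-70,max(c[1]-50,0)
sub=im[y0:c[1]+60,x0:c[0]+70]; g=cv2.cvtColor(sub,cv2.COLOR_RGB2GRAY)
for th in (70,85,100):
    for b in blobs(sub,g<th,150):
        pass
    n,l,st,cc=cv2.connectedComponentsWithStats((g<th).astype(np.uint8)); 
    i=min([k for k in range(1,n) if st[k][4]>150],key=lambda k:np.hypot(*(cc[k]-[70,c[1]-y0])),default=None)
    if i is None: continue
    pts=np.argwhere(l==i)[:,::-1].astype(np.float32); r=cv2.minAreaRect(pts); bx=cv2.boxPoints(r)+[x0,y0]
    W=onz('wrist',bx,zt,s); e1,e2=W[1]-W[0],W[2]-W[1]
    e=e1 if np.linalg.norm(e1)>np.linalg.norm(e2) else e2
    print(th,st[i].tolist(),'ctr',W.mean(0).round(4),'len',np.linalg.norm(e1).round(4),np.linalg.norm(e2).round(4),'ang',((np.degrees(np.arctan2(e[1],e[0]))+90)%180-90).round(1))
G=cv2.resize(g,(70,g.shape[0]//4),interpolation=cv2.INTER_AREA)
for r in G: print(''.join(' .:-=+*#%@'[min(9,v//26)] for v in r))
print(s['tool_pos'],c)
E
python3 bar.py
```

```text
85 [38, 31, 50, 33, 673] ctr [0.439  0.1688 0.1485] len 0.033 0.0123 ang 22.1
100 [38, 26, 63, 38, 1176] ctr [0.4438 0.1708 0.1485] len 0.0436 0.0128 ang 20.8
**********************************************+:::-=*%%%%%%%%%%%%%%%%%
**********************************************+:::-=*%%%%%%%%%%%%%%%%%
*********************#************************+----=#%%%%%%%%%%%%%%%%%
********************%%%%%%%%%%%%%%%%%%%%%%%%%%%%%%%%%%%%%%%%%%%%%%%%%%
********************%%%%%%%%%%%%######%%%%%%%%%%%%%%%%%%%%%%%%%%%%%%%%
********************%%%%%%%%#####**#######%%%%%%%%%%%%%%%%%%%%%%%%%%%%
*#******************%%%%%#########**#####**++===*%%%%%%%%%%%%%%%%%%%%%
*#******************#%%%#***#######***+==--------=#%%%%%%%%%%%%%%%%%%%
********************#%%#*****##**+=---------------+%%%%%%%%%%%%%%%%%%%
********************%%%*****+==--:::::------------=#%%%%%%%%%%%%%%%%%%
********************##*+==-------:::::::--------=+*%%%%%%%%%%%%%%%%%%%
*******************+=------------:::::::::---==*#%%%%%%%%%%%%%%%%%%%%%
******************+-:::-----------:::::--===+++*#%%%%%%%%%%%%%%%%%%%%%
******************
[... 320 characters left out ...]
%%%%%%%%%%%%%%%%
**************************+==================-:::-+%%%%%%%%%%%%%%%%%%%
**************************+==================-:::-*%%%%%%%%%%%%%%%%%%%
*********************##***+==================-:::-*%%%%%%%%%%%%%%%%%%%
**********************#***+==================-:::-*%%%%%%%%%%%%%%%%%%%
**********************#***+==================-:::=#%%%%%%%%%%%%%%%%%%%
*********************##****==================-::-=#%%%%%%%%%%%%%%%%%%%
**********************#****==================-::-=#%%%%%%%%%%%%%%%%%%%
**********************#*****=================--:-=#%%%%%%%%%%%%%%%%%%%
**********************#****+=================----+%%%%%%%%%%%%%%%%%%%%
[0.44523567 0.10438436 0.21239984] [274 131]
```

Call:
move_arm:
  series:
    - [[0,0,-0.121],[0,0,0],1]
    - [[0,0,-0.121],[0,0,0],1]
    - [[0,0,-0.121],[0,0,0],1]
    - [[0,0,-0.121],[0,0,0],1]
    - [[0,0,-0.121],[0,0,0],1]
    - [[0,0,-0.121],[0,0,0],1]
    - [[0,0,-0.121],[0,0,0],1]
    - [[0,0,-0.121],[0,0,0],1]
    - [[0,0,-0.121],[0,0,0],1]
    - [[0,0,-0.121],[0,0,0],1]
    - [[0,0,-0.121],[0,0,0],1]
    - [[0,0,-0.121],[0,0,0],1]
    - [[0,0,-0.121],[0,0,0],1]
    - [[0,0,-0.121],[0,0,0],1]
    - [[0,0,-0.121],[0,0,0],1]
    - [[0,0,-0.121],[0,0,0],1]
    - [[0,0,0],[0,0,0],1]
    - [[0,0,0],[0,0,0],1]

```text
clock: 41.32
tool_pos: [0.4449, 0.1045, 0.2128]
eef_rot: [-0.56, 3.087, -0.001]
contact_force: [0.2, 1.0, 0.1]
gripper_width: 1.003
grasp_force: 0.0
```

```bash
python3 m.py;  python3 -c "
from h import *
s=telemetry.read_state();T=mv(s); print(np.degrees(np.arctan2(T[1,0],T[0,0])))
print((np.array([.4443,.170,.20])-s['tool_pos'])@T)"
```

```text
41.3167 [0.4449 0.1045 0.2128] [0.2 1.  0.1] [-0.03  0.15  1.68  0.    1.3  -1.96]
[[-0.936 -0.351  0.004]
 [-0.351  0.936  0.   ]
 [-0.004 -0.001 -1.   ]]
-159.44438165273354
[-0.02236312  0.06161557  0.01283192]
```

Call:
move_arm:
  series:
    - [[0,0,0],[-0.0112,0.0308,0],1]
    - [[0,0,0],[-0.0112,0.0308,0],1]
    - [[0,0,0],[0,0,0.02],1]
    - [[0,0,0],[0,0,0.02],1]
    - [[0,0,0],[0,0,0.01],1]
    - [[0,0,0],[0,0,0],1]
    - [[0,0,0],[0,0,0],1]

```text
clock: 41.9
tool_pos: [0.4442, 0.1699, 0.1635]
eef_rot: [-0.562, 3.086, -0.001]
contact_force: [0.6, -0.2, 0.2]
gripper_width: 0.998
grasp_force: 0.0
```

```bash
python3 bar.py; python3 m.py
```

```text
70 [66, 5, 20, 76, 1414] ctr [0.4397 0.1684 0.1485] len 0.0111 0.0496 ang 21.2
85 [66, 5, 20, 76, 1444] ctr [0.4397 0.1684 0.1485] len 0.0111 0.0496 ang 21.2
100 [65, 5, 22, 77, 1489] ctr [0.4399 0.1688 0.1485] len 0.012 0.0505 ang 22.8
.................::--====-=+******++*#%%%%%%%%%%%%###******#####******
.......................:-=+******+-::::--=*%%%%%%%%%%%%%%##*******###*
.......................:=+****++=:  ......-*#%%%%%%%%%%%%%#***********
......................:-+***++===.   .....:+#**#%%%%%%%%%#************
......................-++*++=====.  ......:+#####%%%%%%%#*************
.....................:=+*+=======.    .....=#######%%%%#**************
::..................:=+**+=======.     ....+#######%%%#***************
---:::::............-+**+========.      ...+########%*-==+************
%#*++=--::.........:+***+========.        .+########*--------=++******
%%%%%%##*+=---::..:=+***+========.        .=#######+-:------:::::--=+*
%%%%%%%%%%%%#**+=-=+****++=======.        .=######*-:::------:::::::::
%%%%%%%%%%%%%%%%%##%%##****+=====.        .=#####*-:::::------:::::::.
%%%%%%%%%%%
[... 552 characters left out ...]
+==-
%%%%%%%%%%%%%%%%%%%%%%%%%%%%%%%%%%%#####%%%%%%%%%%%%%%%%%%%@%%%%%%%##*
%%%%%%%%%%%%%%%%%%%%%%%%%%%%%%%%%%%%%%%%%%%%%%%%%%%%%%%%%%%%%%%%%%%%%%
%%%%%%%%%%%%%%%%%%%%%%%%%%%%%%%%%%%%%%%%%%%%%%%%%%%%%%%%%%%%%%%%%%%%%%
%%%%%%%%%%%%%%%%%%%%%%%%%%%%%%%%%%%%%%%%%%%%%%%%%%%%%%%%%%%%%%%%%%%%%%
%%%%%%%%%%%%%%%%%%%%%%%%%%%%%%%%%%%%%%%%%%%%%%%%%%%%%%%%%%%%%%%%%%%%%%
%%%%%%%%%%%%%%%%%%%%%%%%%%%%%%%%%%%%%%%%%%%%%%%%%@@%%%%%%%%%%%%%%%%%%%
%%%%%%%%%%%%%%%%%%%%%%%%%%%%%%%%%%%%%%%%%%%%%%%%%%%%%%%@@%%%%%%%%%%%%%
[0.44424144 0.16985098 0.16352061] [270 242]
41.95 [0.4446 0.1699 0.1641] [0.3 0.6 0.6] [ 0.12  0.24  1.71 -0.    1.19 -1.81]
[[-0.936 -0.353  0.006]
 [-0.353  0.936  0.   ]
 [-0.006 -0.002 -1.   ]]
```

Call:
move_arm:
  series:
    - [[0,0,0],[0,0,0.02],1]
    - [[0,0,0],[0,0,0.02],1]
    - [[0,0,0],[0,0,0.015],1]
    - [[0,0,0],[0,0,0.006],1]
    - [[0,0,0],[0,0,0],1]
    - [[0,0,0],[0,0,0],0]
    - [[0,0,0],[0,0,0],0]
    - [[0,0,0],[0,0,0],0]
    - [[0,0,0],[0,0,0],0]
    - [[0,0,0],[0,0,0],0]
    - [[0,0,0],[0,0,0],0]
    - [[0,0,0],[0,0,0],0]
    - [[0,0,0],[0,0,0],0]
    - [[0,0,0],[0,0,0],0]
    - [[0,0,0],[0,0,0],0]
  squeeze: 60

```text
clock: 43.2
tool_pos: [0.4444, 0.1702, 0.1025]
eef_rot: [-0.565, 3.085, -0.001]
contact_force: [-0.8, 1.3, 4.0]
gripper_width: 0.137
grasp_force: 61.7
```

```bash
python3 m.py; python3 -c "
from h import *
s=telemetry.read_state(); print(s['torque'],s['gripper_width'])"
```

```text
43.2 [0.4444 0.1702 0.1025] [-0.8  1.3  4. ] [ 0.12  0.32  1.79 -0.    1.03 -1.81]
[[-0.935 -0.355  0.005]
 [-0.355  0.935  0.   ]
 [-0.005 -0.001 -1.   ]]
[0.40245301 0.19581139 0.02097652] 0.1365696710943908
```

Call:
move_arm:
  series:
    - [[0,0,0],[0,0,0.002],0]
    - [[0,0,0],[0,0,0.002],0]
    - [[0,0,0],[0,0,0.002],0]
    - [[0,0,0],[0,0,0.002],0]
    - [[0,0,0],[0,0,0],0]
    - [[0,0,0],[0,0,0],0]

```text
clock: 43.7
tool_pos: [0.4444, 0.1702, 0.0944]
eef_rot: [-0.565, 3.085, -0.001]
contact_force: [-2.1, 1.7, 7.0]
gripper_width: 0.14
grasp_force: 62.2
```

Call:
move_arm:
  series:
    - [[0,0,0.1],[0,0,0],0]
    - [[0,0,0.1],[0,0,0],0]
    - [[0,0,0.1],[0,0,0],0]
    - [[0,0,0.1],[0,0,0],0]
    - [[0,0,0.1],[0,0,0],0]
    - [[0,0,0.1],[0,0,0],0]
    - [[0,0,0.1],[0,0,0],0]
    - [[0,0,0.1],[0,0,0],0]
    - [[0,0,0.1],[0,0,0],0]
    - [[0,0,0.1],[0,0,0],0]
    - [[0,0,0],[0,0,0],0]

```text
clock: 44.62
tool_pos: [0.4444, 0.1701, 0.0944]
eef_rot: [0.991, 2.976, 0.003]
contact_force: [-2.3, 1.7, 6.8]
gripper_width: 0.133
grasp_force: 62.3
```

```bash
python3 -c "
from h import *
s=telemetry.read_state(); T=mv(s); print(s['torque'],s['gripper_width'],np.degrees(np.arctan2(T[1,0],T[0,0])),s['joint_pos'])"
```

```text
[ 0.21263249  0.51555907 -0.01275436] 0.13316125849515995 143.17606082131778 [ 1.18962149e-01  3.29832589e-01  1.79352681e+00 -5.98439352e-04
  1.01332836e+00 -8.08825728e-01]
```

Call:
move_arm:
  series:
    - [[0,0,0.1],[0,0,0],0]
    - [[0,0,0.1],[0,0,0],0]
    - [[0,0,0.1],[0,0,0],0]
    - [[0,0,0.1],[0,0,0],0]
    - [[0,0,0.1],[0,0,0],0]
    - [[0,0,0.1],[0,0,0],0]
    - [[0,0,0.1],[0,0,0],0]
    - [[0,0,0.1],[0,0,0],0]
    - [[0,0,0.1],[0,0,0],0]
    - [[0,0,0.1],[0,0,0],0]
    - [[0,0,0.1],[0,0,0],0]
    - [[0,0,0.1],[0,0,0],0]
    - [[0,0,0.1],[0,0,0],0]
    - [[0,0,0.1],[0,0,0],0]
    - [[0,0,0.1],[0,0,0],0]
    - [[0,0,0.1],[0,0,0],0]
    - [[0,0,0.08],[0,0,0],0]
    - [[0,0,0],[0,0,0],0]
    - [[0,0,0],[0,0,0],0]

```text
clock: 46.2
tool_pos: [0.4442, 0.1702, 0.0944]
eef_rot: [2.877, 1.257, 0.007]
contact_force: [-2.9, 1.7, 8.0]
gripper_width: 0.137
grasp_force: 62.3
```

```bash
cat > tq.py <<'E'
from h import *
s=telemetry.read_state(); T=mv(s); print(s['torque'],s['contact_force'],s['gripper_width'],np.degrees(np.arctan2(T[1,0],T[0,0])))
E
python3 tq.py
```

```text
[0.28126819 0.59742622 0.01072477] [-2.89711864  1.68777207  8.01727183] 0.13689827379880487 47.194171574536725
```

Now creep into the stop, watching torque.

Call:
move_arm:
  series:
    - [[0,0,0.04],[0,0,0],0]
    - [[0,0,0.04],[0,0,0],0]
    - [[0,0,0.04],[0,0,0],0]
    - [[0,0,0.03],[0,0,0],0]
    - [[0,0,0],[0,0,0],0]
    - [[0,0,0],[0,0,0],0]

```text
clock: 46.7
tool_pos: [0.4442, 0.1702, 0.0944]
eef_rot: [2.962, 1.041, 0.007]
contact_force: [-2.6, 2.5, 6.9]
gripper_width: 0.135
grasp_force: 62.9
```

```bash
python3 tq.py
```

```text
[0.4459964  0.62067836 0.64941963] [-2.63634066  2.53487715  6.94109888] 0.1351321279615447 38.71135266576986
```

Call:
move_arm:
  series:
    - [[0,0,-0.015],[0,0,-0.001],0]
    - [[0,0,0],[0,0,0],0]
    - [[0,0,0],[0,0,0],0.4]
    - [[0,0,0],[0,0,0],0.7]
    - [[0,0,0],[0,0,0],1]
    - [[0,0,0],[0,0,0],1]
    - [[0,0,0],[0,0,0],1]
    - [[0,0,0],[0,0,-0.02],1]
    - [[0,0,0],[0,0,-0.03],1]
    - [[0,0,0],[0,0,-0.04],1]
    - [[0,0,0],[0,0,-0.03],1]
    - [[0,0,0],[0,0,0],1]
    - [[0,0,0],[0,0,0],1]

```text
clock: 47.78
tool_pos: [0.4443, 0.1701, 0.2163]
eef_rot: [2.955, 1.06, 0.012]
contact_force: [-0.2, -0.3, -1.4]
gripper_width: 1.001
grasp_force: 0.0
```

```bash
python3 bar.py .1425; python3 tq.py
```

```text
70 [59, 15, 16, 58, 786] ctr [0.4467 0.1727 0.1425] len 0.0113 0.0471 ang 41.8
85 [59, 15, 16, 59, 863] ctr [0.4463 0.1725 0.1425] len 0.0114 0.0477 ang 39.8
100 [58, 14, 18, 60, 938] ctr [0.4468 0.1725 0.1425] len 0.0124 0.0488 ang 42.3
**************************+++*#%%%%%%%#%%%%%%%%%%%%%%%%%%%%%%%%%%%%%%%
+***********************+++*##%%%%%%%%%###%%%%%%%%%%%%%%%%%%%%%%%%%%%%
+++*******************++++*#%%%%%%%%%%%%%%%#%%%%%%%%%%%%%%%%%%%%%%%%%%
**++++***************+++*#%%%#+====+*#%%%%%%%#%%%%%%%%%%%%%%%%%%%%%%%%
*****+++***********+++*#%%%%#=.::::--+***##%%%%##%%%%%%%%%%%%%%%%%%%%%
+++*****++*********+*#%%%%#**:.:::::-===+++*###%%%%%%%%%%%%%%%%%%%%%%%
+++++******++*******#%%%#****:..:::::=====+++++*#%%%##%%%%%%%%%%%%%%%%
***++++++****++***#%%%%#*****-....:::-=====++++++*#*==*#%%%%%%%%%%%%%%
******++++++*****%%%%%%#*****-.....::-======++++++======+#%%%%%%%%%%%%
*********++++++*%%%%%%#******-.......-======++++===========*#%%%%%%%%%
*************+++**#%%%%******=.......-======++=============-=+#%%%%%%%
*****************++*##%##****=.......:=====++================-=+*%%%%%
**********
[... 512 characters left out ...]
******************+++**********************++
**********************************************++**********************
*************************************************+********************
************************************************+***+**************+=:
***************************************************+********+*****=:..
*****************************************************++*******++=:....
*******************************************************+++*****+::....
**********************************************************+++***=:....
[0.44430729 0.17007161 0.21630125] [278 214]
[-0.00446152 -0.03134898 -0.02480369] [-0.72013024  0.00500369 -0.66064159] 1.0014896661384591 39.47729902033834
```

Run:
```python
from h import *
s,im=snap('top','t9.png'); a=cv2.imread('pics/top0.png')[...,::-1]
for n,i in (('0',a),('now',im)):
    sub=i[220:265,345:390].astype(int); m=(sub.min(2)>130)&(sub.max(2)-sub.min(2)<30)
    for b in blobs(sub,m,40): print(n,b, onz('top',b[0]+[345,220],.01)[0].round(3))
d=cv2.absdiff(np.ascontiguousarray(a),im).max(2)>40
for b in blobs(im,d,25): print('diff',b[0],b[1])
for b in blobs(im,copper(im),20): print('cu',b[0],b[1])
P=proj('top',[[.41,.027,.005],[.60,.03,.005],[.60,-.06,.005],[.41,-.06,.005]]); k=np.zeros(im.shape[:2],np.uint8); cv2.fillPoly(k,[P.astype(np.int32)],1)
print('tray',((im.min(2)>90)&(k>0)).sum(), im[k>0].mean(0))
```

```text
0 (array([23. , 21.6]), [11, 11, 24, 27, 408], array([165., 161., 171.])) [ 0.456 -0.3    0.01 ]
diff [223.1 197.3] [180, 148, 120, 89, 4056]
diff [276.5 200.5] [274, 198, 6, 6, 32]
diff [286.5 205. ] [284, 202, 6, 7, 30]
diff [278.5 211.5] [276, 209, 6, 6, 32]
diff [272.3 216.2] [270, 214, 6, 6, 30]
diff [284.7 216.6] [282, 214, 6, 6, 31]
diff [348.2 252. ] [303, 220, 84, 69, 3655]
diff [162.1 250.3] [144, 224, 55, 63, 1013]
diff [201.7 299.5] [176, 236, 46, 112, 2161]
diff [254.4 244.2] [248, 238, 14, 13, 106]
diff [148.4 288.3] [144, 264, 11, 50, 438]
diff [455.4 337.9] [343, 270, 200, 150, 8027]
diff [416.1 293.6] [392, 276, 46, 34, 1039]
diff [290.7 315.2] [224, 287, 131, 63, 4782]
diff [164.2 297. ] [155, 288, 21, 22, 322]
diff [386.6 342.4] [346, 312, 89, 64, 3372]
diff [163.8 361.7] [149, 320, 36, 89, 1877]
diff [272.  386.9] [175, 336, 171, 84, 7247]
diff [516.2 363. ] [500, 343, 31, 42, 818]
diff [256.  349.9] [235, 347, 39, 7, 105]
diff [465.7 349.8] [456, 346, 19, 8, 114]
diff [499.8 382.2] [461, 349, 86, 60, 865]
diff [481.  408.6] [472, 405, 20, 8, 132]
diff [444.1 417. ] [438, 414, 15, 6, 42]
cu [286.4 122. ] [278, 114, 19, 16, 167]
cu [311.8 127.1] [301, 118, 19, 19, 108]
cu [131.  225.3] [112, 196, 41, 64, 1875]
cu [ 51.4 366.2] [0, 298, 124, 122, 10305]
tray 0 [32.44137931 27.79885057 25.83735632]
```

Run:
```python
from h import *
im=cv2.imread('pics/t9.png'); g=cv2.cvtColor(im,cv2.COLOR_BGR2GRAY)
for r in g[205:290:2,290:400]: print(''.join(' .:-=+*#%@'[min(9,v//20)] for v in r))
hsv=cv2.cvtColor(im,cv2.COLOR_BGR2HSV); m=(hsv[...,1]<45)&(hsv[...,2]>80); m[:, :300]=0; m[:,400:]=0
for b in blobs(im,m,60): print(b)
```

```text
....:-------=+++++++++++++++++++++++++++++++++++++++++++++++++++++++++++++++++++++++++++++++++++++++++++++++++
....::------==++++++++++++++++++++++++++++++++++++++++++++++++++++++++++++++++++++++++++++++++++++++++++++++++
....::------==++++++++++++++++++++++++++++++++++++++++++++++++++++++++++++++++++++++++++++++++++++++++++++++++
....:-------==++++++++++++++++++++++++++++++++++++++++++++++++++++++++++++++++++++++++++++++++++++++++++++++++
....::------==++++++++++++++++++++++++++++++++++++++++++++++++++++++++++++++++++++++++++++++++++++++++++++++++
....::------=+++++++++++++++++++++++++++++++++++++++++++++++++++++++++++++++++++++++++++++++++++++++++++++++++
....::------=+++++++++++++*+++++++++++++++++++++++++++++++++++++++++++++++++++++++++++++++++++++++++++++++++++
....::------=+++++++++++++++++++++++++++++++++++++++++++++++++++++++++++++++++++++++++++++++++++++++++++++++++
.....:------=++++++++++++++++++++++++++++++++++++++++++++++++++++====-==========++++++++++++++++++************
....::------=++++++++===------=======++++++++++++++=========--------------------==+++++++++++++++****
[... 3268 characters left out ...]
+*+*+++++*++++==------------------------------------------=++++++++++++
++++++++++++++++********************************+**+++==------------------------------------------=++++++++***
+++++++++++++++++*+*++*****+*+++++*++++++++++++++++++++=-------------------------------------------==++*******
+++++++++++++++++++++++++++++++++++++++++++++++++++++++==-------------------------------------=----==++******+
(array([349.5,  36.5]), [300, 0, 100, 74, 7400], array([106., 113., 111.]))
(array([306.9, 111.1]), [300, 105, 15, 12, 68], array([81., 77., 79.]))
(array([352.9, 237.9]), [341, 226, 26, 26, 575], array([103.,  99., 103.]))
(array([303.6, 379.3]), [300, 366, 9, 27, 120], array([69., 78., 82.]))
```

Call:
move_arm:
  series:
    - [[0,0,-0.115],[0,0,0],1]
    - [[0,0,-0.115],[0,0,-0.01],1]
    - [[0,0,-0.115],[0,0,-0.01],1]
    - [[0,0,-0.115],[0,0,-0.01],1]
    - [[0,0,-0.115],[0,0,0],1]
    - [[0,0,-0.115],[0,0,0],1]
    - [[0,0,-0.115],[0,0,0],1]
    - [[0,0,-0.115],[0,0,0],1]
    - [[0,0,0],[-0.02,-0.001,0],1]
    - [[0,0,0],[-0.036,-0.003,0],1]
    - [[0,0,0],[-0.036,-0.003,0],1]
    - [[0,0,0],[-0.036,-0.003,0],1]
    - [[0,0,0],[-0.036,-0.003,0],1]
    - [[0,0,0],[-0.036,-0.003,0],1]
    - [[0,0,0],[-0.036,-0.003,0],1]
    - [[0,0,0],[-0.036,-0.003,0],1]
    - [[0,0,0],[-0.036,-0.003,0],1]
    - [[0,0,0],[0,0,0],1]
    - [[0,0,0],[0,0,0],1]

```text
clock: 49.47
tool_pos: [0.4298, -0.1398, 0.2436]
eef_rot: [2.182, 2.26, 0.005]
contact_force: [-0.1, 0.2, -1.1]
gripper_width: 1.003
grasp_force: 0.0
```

```bash
python3 m.py
cat > sc.py <<'E'
from h import *
s,im=snap('wrist','sc%d.png'%(telemetry.read_state()['clock']*100)); print(s['tool_pos'].round(4),s['eef_rot'].round(4))
i=im.astype(int); m=(i.min(2)>125)&(i.max(2)-i.min(2)<30); m[:, :120]=0; m[:,460:]=0; m[340:]=0
B=sorted(blobs(im,m,500),key=lambda b:-b[1][4]); 
for b in B[:3]: print(b, onz('wrist',b[0],.012,s)[0].round(4))
h=cv2.cvtColor(im,cv2.COLOR_RGB2HSV); mm=(h[...,1]>160)&(h[...,0]<17)&(h[...,2]>50)
for b in blobs(im,mm,100): print('h',b[0],b[1],b[2])
b=B[0][1]; x0,x1,y0,y1=b[0]-25,b[0]+b[2]+35,b[1]-25,b[1]+b[3]+45
g=cv2.cvtColor(im[y0:y1,x0:x1],cv2.COLOR_RGB2GRAY); print(x0,y0,g.shape)
for r in g[::2]: print(''.join(' .:-=+*#%@'[min(9,v//26)] for v in r))
E
python3 sc.py
```

```text
49.4667 [ 0.4298 -0.1398  0.2436] [-0.1  0.2 -1.1] [-0.58  0.12  1.64  0.    1.38 -0.61]
[[-0.035  0.999  0.002]
 [ 0.999  0.035  0.002]
 [ 0.002  0.002 -1.   ]]
[ 0.4298 -0.1398  0.2436] [2.1819 2.2599 0.0046]
(array([300.5, 252.3]), [268, 225, 63, 62, 3047], array([209., 205., 206.])) [ 0.4681 -0.2501  0.012 ]
h [536.9 306.6] [501, 244, 59, 140, 4512] [104.  68.  36.]
h [279.7 275.8] [274, 255, 13, 40, 420] [147.  96.  51.]
h [196.4 392.5] [186, 389, 26, 11, 123] [69. 45. 24.]
243 200 (132, 123)
**********************##**********####**************************###**####**************************************************
**********************##***********##**************************###****###**************************************************
**********************##**********###**************************##****##*#**************************************************
**********************##***********#***************************###**####***************************************************
**********************************###*************************####**####*****************************
[... 6886 characters left out ...]
***********************+========+*********####***********************+++++++****
**+=--=====+******************************************************+==========+*******####**********************++++++++****
**+=--=====+*#*****************************************************=========+********####**********************++++++******
**+=-======+*#*****************************************************+========+*#******###**********************+++++++******
**+=-======+*#******************************************************+=======+********###**********************++++++*******
**+========+*##****************************************************+========+*#******###**********************++++++*******
```

Run:
```python
from h import *
s={'tool_pos':np.array([.4298,-.1398,.2436]),'eef_rot':np.array([2.1819,2.2599,.0046])}
h=onz('wrist',[279.5,287.5],.092,s)[0]; L=onz('wrist',[[243+88,200+36],[243+86,200+68]],.003,s); print(h,L,L.mean(0),np.degrees(np.arctan2(*(L[0]-L[1])[1::-1]))-90)
W=onz('wrist',[[243+27,200+33],[243+26,200+72],[243+63,200+32]],.022,s);print(W)
T=mv(s)
o=L.mean(0)[:2]; print(h[:2]-o)
print((np.array([h[0],h[1],.2436])-s['tool_pos'])@T)
```

```text
[ 0.43868357 -0.25583177  0.092     ] [[ 0.5091692  -0.22862981  0.003     ]
 [ 0.51071133 -0.2775421   0.003     ]] [ 0.50994026 -0.25308595  0.003     ] 1.805860382513515
[[ 0.42601538 -0.21904105  0.022     ]
 [ 0.42631493 -0.27596406  0.022     ]
 [ 0.47248979 -0.21610464  0.022     ]]
[-0.0712567  -0.00274582]
[-0.11627195  0.00480444 -0.00020221]
```

Call:
move_arm:
  series:
    - [[0,0,0],[-0.03,0.001,0],1]
    - [[0,0,0],[-0.04,0.002,0],1]
    - [[0,0,0],[-0.035,0.001,0],1]
    - [[0,0,0],[-0.011,0.001,0],1]
    - [[0,0,0],[0,0,0.03],1]
    - [[0,0,0],[0,0,0.035],1]
    - [[0,0,0],[0,0,0.035],1]
    - [[0,0,0],[0,0,0.035],1]
    - [[0,0,0],[0,0,0.035],1]
    - [[0,0,0],[0,0,0.028],1]
    - [[0,0,0],[0,0,0.009],1]
    - [[0,0,0],[0,0,0],1]
    - [[0,0,0],[0,0,0],1]

```text
clock: 50.6
tool_pos: [0.4416, -0.254, 0.0392]
eef_rot: [2.174, 2.262, 0.006]
contact_force: [0.2, 0.1, 0.9]
gripper_width: 0.997
grasp_force: 0.0
```

```bash
python3 m.py
python3 - <<'E'
from h import *
s,im=snap('wrist','w30.png')
h=cv2.cvtColor(im,cv2.COLOR_RGB2HSV); mm=(h[...,1]>150)&(h[...,0]<17)&(h[...,2]>50)
for b in blobs(im,mm,300): print('h',b[0],b[1],b[2])
a=cv2.imread('pics/w9.png')[...,::-1]; h=cv2.cvtColor(a,cv2.COLOR_RGB2HSV); mm=(h[...,1]>150)&(h[...,0]<17)&(h[...,2]>50)
for b in blobs(a,mm,300): print('ref',b[0],b[1],b[2])
E
```

```text
50.6 [ 0.4416 -0.254   0.0392] [0.2 0.1 0.9] [-0.75  0.48  1.74  0.    0.92 -0.8 ]
[[-0.039  0.999  0.006]
 [ 0.999  0.039 -0.   ]
 [-0.001  0.006 -1.   ]]
h [270.9 287.4] [252, 232, 39, 105, 3412] [126.  82.  43.]
ref [272.1 290.6] [253, 234, 39, 107, 3555] [130.  85.  45.]
```

Call:
move_arm:
  series:
    - [[0,0,0],[0,-0.001,0.003],1]
    - [[0,0,0],[0,0,0],0]
    - [[0,0,0],[0,0,0],0]
    - [[0,0,0],[0,0,0],0]
    - [[0,0,0],[0,0,0],0]
    - [[0,0,0],[0,0,0],0]
    - [[0,0,0],[0,0,0],0]
    - [[0,0,0],[0,0,0],0]
    - [[0,0,0],[0,0,0],0]
    - [[0,0,0],[0,0,0],0]
    - [[0,0,0],[0,0,0],0]
    - [[0,0,0],[0,0,-0.01],0]
    - [[0,0,0],[0,0,-0.015],0]
    - [[0,0,0],[0,0,0],0]
    - [[0,0,0],[0,0,0],0]
  squeeze: 80

```text
clock: 51.9
tool_pos: [0.44, -0.2546, 0.0606]
eef_rot: [2.175, 2.26, 0.006]
contact_force: [-0.5, -0.6, -1.8]
gripper_width: 0.176
grasp_force: 78.0
```

```bash
python3 m.py;  python3 -c "
from h import *
s=telemetry.read_state();T=mv(s); print(s['gripper_width'],(np.array([.423,-.2985,s['tool_pos'][2]])-s['tool_pos'])@T)"
```

```text
51.9 [ 0.44   -0.2546  0.0606] [-0.5 -0.6 -1.8] [-0.76  0.44  1.73  0.    0.96 -0.8 ]
[[-0.038  0.999  0.006]
 [ 0.999  0.038 -0.001]
 [-0.001  0.006 -1.   ]]
0.17598810172276946 [-4.32217450e-02 -1.86994661e-02 -6.87934463e-05]
```

Call:
move_arm:
  series:
    - [[0,0,-0.01],[-0.014,-0.006,0],0]
    - [[0,0,0],[-0.015,-0.006,0],0]
    - [[0,0,0],[-0.014,-0.006,0],0]
    - [[0,0,0],[0,0,0.012],0]
    - [[0,0,0],[0,0,0.008],0]
    - [[0,0,0],[0,0,0.002],0]
    - [[0,0,0],[0,0,0.001],0]
    - [[0,0,0],[0,0,0],0]
    - [[0,0,0],[0,0,0],0]

```text
clock: 52.65
tool_pos: [0.4241, -0.298, 0.0374]
eef_rot: [2.164, 2.272, 0.005]
contact_force: [-0.6, 0.4, -2.2]
gripper_width: 0.176
grasp_force: 78.0
```

Call:
move_arm:
  series:
    - [[0,0,0],[0,0,0.001],0]
    - [[0,0,0],[0,0,0.0008],0]
    - [[0,0,0],[0,0,0],0]
    - [[0,0,0],[0,0,0],0]

```text
clock: 52.98
tool_pos: [0.4241, -0.2983, 0.0357]
eef_rot: [2.164, 2.271, 0.006]
contact_force: [-0.1, 0.1, 0.6]
gripper_width: 0.176
grasp_force: 78.2
```

Contact reached; release, retreat and check.

Call:
move_arm:
  series:
    - [[0,0,0],[0,0,0],0.3]
    - [[0,0,0],[0,0,0],0.5]
    - [[0,0,0],[0,0,0],1]
    - [[0,0,0],[0,0,0],1]
    - [[0,0,0],[0,0,0],1]
    - [[0,0,0],[0,0,0],1]
    - [[0,0,0],[0,0,-0.02],1]
    - [[0,0,0],[0,0,-0.035],1]
    - [[0,0,0],[0,0,-0.04],1]
    - [[0,0,0],[0,0,-0.04],1]
    - [[0,0,0],[0,0,-0.04],1]
    - [[0,0,0],[0,0,-0.03],1]
    - [[0,0,0],[0.03,0.005,0],1]
    - [[0,0,0],[0.04,0.005,0],1]
    - [[0,0,0],[0.04,0.005,0],1]
    - [[0,0,0],[0,0,0],1]
    - [[0,0,0],[0,0,0],1]

```text
clock: 54.4
tool_pos: [0.4327, -0.1863, 0.2408]
eef_rot: [2.161, 2.274, 0.005]
contact_force: [-0.1, -1.0, 0.2]
gripper_width: 0.998
grasp_force: 0.0
```

```bash
python3 sc.py | head -8
python3 - <<'E'
from h import *
s,t=snap('top','t10.png'); g=cv2.cvtColor(t,cv2.COLOR_RGB2GRAY)
P=proj('top',[[.445,.167,.143],[.61,.25,.1035],[.47,.08,.1035]]).round(); print(P.tolist())
for r in g[185:265:2,180:260]: print(''.join(' .:-=+*#%@'[min(9,v//26)] for v in r))
E
```

```text
[ 0.4327 -0.1863  0.2408] [2.161  2.2744 0.0055]
(array([285.7, 249.7]), [252, 222, 65, 62, 3171], array([196., 191., 193.])) [ 0.4532 -0.2925  0.012 ]
h [535.8 292.6] [498, 216, 62, 146, 5281] [91. 59. 31.]
h [262.6 273.9] [256, 253, 13, 40, 419] [134.  87.  46.]
h [228.6 374. ] [170, 365, 117, 19, 1524] [76. 49. 26.]
227 197 (132, 125)
*****+++++++++++**+++++++***************++++*************++++*****++++++*****************************+*****************+++***
****++++++++++++**+++++++***************++++************+++++****+++++++************************************************++***
[[215.0, 244.0], [191.0, 189.0], [247.0, 236.0]]
================================================================================
===============--===============================================================
=-====-==========++++++++++++++=+++=============================================
=--====-===+******************++++++++++++++++++++++++++++++++++++==------------
===========+*****************************************************+=-::::-:-----:
==========++******************************************
[... 2161 characters left out ...]
=+*+++=-:....:---::::---------:----------------=====
============================++****++=---=++=----=====-------------==============
=============================+++++++++++++++====================================
================================================================================
================================================================================
================================================================================
================================================================================
================================================================================Exception ignored on flushing sys.stdout:
BrokenPipeError: [Errno 32] Broken pipe
```

```bash
python3 -c "
from workcell import finish_job; print(finish_job())"
```

```text
the job is handed in; nothing more can be done
None
```

I handed the job in at about 54 s. The one copper knob and all five steel balls are in the barrel, the lid is shut with its screw turned clockwise to the stop, and the scoop stands upright on its cork pad; it had been knocked partly off the pad after I first set it down, so I put it back. While shutting the lid, the closed fingertips pressed on its edge at about 25 N and, at the end, on the shut lid at up to 57 N; I backed off both times.

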